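# Open up the slope-front paint locker

### The arm

A 6-joint arm with a two-finger parallel gripper is mounted at the origin on the work surface. World frame = base frame: x ahead of the robot, y to its left, z up, the work surface at z = 0. Lengths are in m, angles in rad, forces in N, time in s.
With the tool pointing down it reaches from about 0.35 to 0.775 m from the base axis. Payload 7.3 kg.
Tool frame: the origin (TCP) lies midway between the tips of the shut fingers; the grasp point (between the pads) lies 19 mm behind it (robot.tcp_to_grasp is the distance from the TCP to the grasp point, in m); x points along the fingers, z is the direction in which the jaws open and shut, and the axes are right-handed (so a half turn about x gives the same grasp; the last joint's range is limited). The gripper opens to 92 mm and grips with 3 to 60 N. Pads are 19 mm wide; open, the fingers measure 130 mm over their backs; the gripper's body (75 mm by 190 mm) begins 47 mm behind the grasp point.
Start: joints at [1.175, 0.342, 1.524, -0, 1.275, -0.146], TCP at [0.13, 0.509, 0.227] pointing down, gripper open.
Joint ranges: [-2.53, 2.53], [-0.77, 2.02], [0.04, 2.7], [-1, 4.14], [0.28, 2.66], [-3.11, 3.11]. Speed limits (rad/s): [2.57, 2.57, 3.14, 3.14, 3.14, 3.14].

### API

Orientations are given as [roll, pitch, yaw] about the fixed x, y, z axes, in that order (R = Rz(yaw) Ry(pitch) Rx(roll)).
In Python, from cell import robot gives the robot as it stands.
- The arm moves only by the tool move_arm, never from a script. Its argument "deltas" is a list of rows, each an object with "dp": the shift along the tool's x, y, z in m, a list of three; "turn": the turn, a rotation vector about the tool's x, y, z in degrees, a list of three. A call has 1 to 10 rows; each row is the pose to reach, as a shift and turn from the pose commanded when the call began, along the tool's axes at that moment; what a row does not reach only later rows make up. A row lasts 1/10 s, in which the tool goes at most 50 mm and 8.59 degrees, less where a joint would pass 70% of its speed; a pose out of reach is approached as far as the arm can. A call with a gripper value outside its range is refused whole. "hand" is the finger opening in m, from 0 to 0.0918, set as the call begins (left out, the last holds). The fingers move at their own pace and stop on an object; "squeeze" is the grip in N (left out, the last holds). Time passes only in rows, so rows that repeat a pose let the fingers close. It gives the time, the measured TCP pose, the force and the opening at its end, in the units of the state.
- robot.observe(): the state, without advancing time (a new reading comes with each control period).
- robot.read_camera(name): name is "scene" or "top" or "wrist"; returns (picture, depth): 420x560x3 uint8, red, green, blue; 420x560 float32, m along the optical axis (not along the pixel's ray), 0 where there is no reading.
- robot.camera_info(name): a dict with "fx", "fy", "cx", "cy" (pixels), "R" (3x3) and "t" (3): a world point X has camera coordinates R X + t. Camera axes: x right, y down, z forward; pixel columns grow to the right and rows downward; lengths in m; the calibration is good to about 2 mm. A picture is of the moment at which its call begins: read the wrist's pose just before it. camera_info takes no time and is no camera call; for the wrist camera it gives the pose at the moment of the call.
- robot.hand_in(): hands the job in, once; it reports no verdict.
The state is a dict: "time": time; "qpos": joint angles; "qvel": joint speeds; "joint_efforts": joint torques, N m; "tool_pos": TCP position; "tool_rot": TCP orientation; "contact_force": force on the tool from outside, world axes, zero at the start; "torque": the same for the moment, N m; "opening": finger opening in m.
Only numpy, scipy, OpenCV 4.12 (cv2) and the standard library are available. Lean on these libraries where they do the work, as an engineer would, in place of code of your own. Each camera call takes 0.05 s, during which the arm holds its last target.

### The job

Open up the red slope-front paint locker so that the paints inside can be reached: swing back the left-hand active leaf, draw the flush bolt on the right-hand passive leaf fully back by its yellow thumb piece, then swing the passive leaf back too. Leave both leaves swung well back, clearly past square to the locker's sloping front, with the bolt still drawn. Don't force the passive leaf against its bolt, don't fling or slam the leaves, and leave the bottles, paint pot, jar, tin, tape roll and palette knife standing or lying where they are.

Things in the scene. Friction and masses are not known exactly. Their poses are not given: they have to be found in the camera images.
- locker: Fixed red bench locker, 330 deep (x), 400 wide (y), 253 high. Origin: centre of underside, x to its back, y left. Front lip 60 high at x=-165 mm; from there the front slopes up and back at 35 deg from level for 280 mm, closed by two leaves. Head above it, flat top from x=42 back. Rail with tape rolls (radius 50) across at x=69, z=333: an upright gripper over the bolt hits them, one square to the slope clears
- active_leaf (a joint): Left-hand (+y) leaf, opened first: it covers the bolt. Steel pan leaf, 274 mm up the slope, 197 wide, 36 deep, 4 mm sheet, hollow inside, hinged at its outer edge about a line up the slope. rad: 0 shut, grows as it opens, stop at 1.95; starts shut or a little ajar, not latched. About 0.5 kg; stiff hinge (0.55 N m) holds it at any angle
- active_pull (a point): Middle of the left leaf's steel bar pull: round bar 12 mm thick, 150 long, running up the slope, its middle 35 mm off the leaf's face, on two posts 120 apart. 150 mm across the leaf from the hinge, 71 above its inner plane. Axes of the leaf: x up the slope, y left across the leaf, z out of its face; they turn with the leaf
- active_hinge (a point): On the left leaf's hinge line, half way up the slope, 3 mm above the slope plane; axes as active_pull. The leaf lies from here to its -y (197 mm), inner plane at z=0, outer face at z=36 mm; opens by turning about -x, free edge rising off the slope. Bottles stand fixed inside, all below the slope plane
- passive_leaf (a joint): Right-hand (-y) leaf, held by its flush bolt. Steel pan leaf, 274 mm up the slope, 197 wide, 36 deep, 4 mm sheet, hollow inside, hinged at its outer edge about a line up the slope. From its free edge a 4 mm flange runs 58 mm on under the left leaf, carrying the bolt. rad: 0 shut (start), grows as it opens, stop at 1.95. About 0.55 kg; stiff hinge (0.8 N m) holds it at any angle
- passive_pull (a point): Middle of the right leaf's bar pull, the same as the left one: 150 mm across the leaf from its hinge, 71 above its inner plane. Axes: x up the slope, y left across the leaf, z out of its face; they turn with the leaf
- passive_hinge (a point): On the right leaf's hinge line, half way up the slope, 3 mm above the slope plane; axes as passive_pull. The leaf lies from here to its +y (197 mm, flange to 255), inner plane at z=0, outer face at z=36 mm; opens by turning about +x, free edge rising off the slope
- flush_bolt (a joint): Steel rod bolt, 120 mm long, 10 thick, on the right leaf's flange; its upper end stands 20 mm in the strike in the locker's head. m: 0 shot home (start), grows as it is drawn down the slope, stop at 0.025 fully drawn. Friction about 3 N, no spring: it stays where it is left
- bolt_knob (a point): Middle of the top face of the bolt's yellow thumb piece: block 18 mm (up the slope, x) by 16 (across, y), its top 28 mm off the flange (z). 33 mm from the right leaf's pan wall and, bolted, 48 mm down the slope from the head's face. Axes as passive_pull; drawn towards -x. Guide saddles 20 wide, 16 high on the rod, 24 mm up and 29 down the slope from its sides
- ledge_pot: Small lidded paint pot, light blue with a white lid, 48 mm across, 34 high, loose on the locker's flat top behind the tape rail; origin: centre of underside. Leave alone
- yellow_bottle: Squeeze bottle, yellow, 60 mm across, 190 high, standing on the table to the left; origin: centre of underside. Leave alone
- blue_bottle: Squeeze bottle, blue, 60 mm across, 190 high, standing on the table to the left; origin: centre of underside. Leave alone
- brush_jar: Glass jar with brushes, 80 mm across, 210 high with the brushes, on the table to the right; origin: centre of underside. Leave alone
- paint_tin: Paint tin, 100 mm across, 120 high, on the table to the right; origin: centre of underside. Leave alone
- tape_roll: Roll of blue tape lying flat in front of the locker, 100 mm across, 36 high; origin: centre of underside. Leave alone
- palette_knife: Palette knife lying in front of the locker, 190 mm long, dark wooden handle; x along it. Leave alone

How it is judged:
By the outcome, as a careful person would: the job done as asked, in the order asked, and still so for the second after the job is handed in, with the robot touching nothing.
It also fails if it takes over 70 s, if anything falls off the work surface, if the arm or the gripper's body presses on something with over 40 N, if the wrist force passes 120 N, or if a joint passes its speed limit or range.

## Working session

There is one attempt and no reset: what is moved stays moved. The work goes in short steps, Python scripts to look and compute and a tool call to move; the robot and the scene stay as the last step left them, time stands still between calls to the robot, and variables do not carry over. Pictures are saved under pics/ and viewed, and the job is handed in when it is done.

Besides the shell and the picture viewer there is one more tool, called as name(argument=value, ...) on one line, values as JSON. move_arm: Moves the arm, as the interface text tells. Its arguments: {"type":"object","properties":{"deltas":{"type":"array"},"hand":{"type":"number"},"squeeze":{"type":"number"}},"required":["deltas"]}

```bash
ls -la; mkdir -p pics; python3 - <<'E'
from cell import robot
import cv2,numpy as np
s=robot.observe();print(s)
for n in("scene","top","wrist"):
    ci=robot.camera_info(n)
    p,d=robot.read_camera(n)
    cv2.imwrite(f"pics/a_{n}.png",p[:,:,::-1]);np.savez(f"pics/a_{n}.npz",p=p,d=d,**ci)
    print(n,ci,d.min(),d.max())
E
```

```text
total 12
drwxr-xr-x  3 agent agent 4096 Dec  7 13:57 .
drwxr-xr-x 23 root  root  4096 Dec  7 13:57 ..
drwxr-xr-x  2 agent agent 4096 Dec  7 13:57 pics
{'time': 0.0, 'qpos': array([ 1.17502034e+00,  3.42750425e-01,  1.52504432e+00,  3.49168828e-05,
        1.27537886e+00, -1.45987189e-01]), 'qvel': array([-0.00021826,  0.00091736,  0.0002385 ,  0.00064751, -0.00108424,
       -0.00050599]), 'joint_efforts': array([ 2.13301231e-03, -4.31249821e+01, -2.44223750e+01,  7.18952995e-02,
        5.58874710e-02, -1.19446186e-04]), 'tool_pos': array([0.12958041, 0.50833156, 0.22602105]), 'tool_rot': array([ 2.97448951,  1.56921503, -1.98769846]), 'contact_force': array([ 0.51447939, -0.93650988, -0.65381694]), 'torque': array([ 0.00596559, -0.00938366,  0.03275894]), 'opening': 0.09161153931621908}
scene {'fx': 516.1696494741791, 'fy': 516.1696494741791, 'cx': 277.40903080553176, 'cy': 202.10561733443836, 'R': array([[ 0.26098428,  0.96521735, -0.01557766],
       [ 0.81787868, -0.22965998, -0.52757063],
       [-0.51279789,  0.12494701, -0.84936834]]), 't': array([-0.11354822, -0.37755999,  1.89103489])} 0.0 3.3860235
top {'fx': 388.67404707568187, 'fy': 388.67404707568187, 'cx': 283.1701411197551, 'cy': 204.04708868754696, 'R': array([[ 2.49642218e-02, -9.99688345e-01,  1.31984055e-05],
       [-9.86325871e-01, -2.46326855e-02, -1.62955537e-01],
       [ 1.62905076e-01,  4.05504025e-03, -9.86633414e-01]]), 't': array([-0.01720479,  0.56880846,  1.28456812])} 0.0 2.3655715
wrist {'fx': 299.08464360508003, 'fy': 299.08464360508003, 'cx': 281.9808894976638, 'cy': 210.72108155756877, 'R': array([[ 0.24704217,  0.9690022 , -0.00221234],
       [ 0.93840594, -0.23867135,  0.24986051],
       [ 0.24158736, -0.06380216, -0.96827932]]), 't': array([-0.52427063, -0.03284963,  0.39026084])} 0.0 1.1142848
```

View pics/a_scene.png

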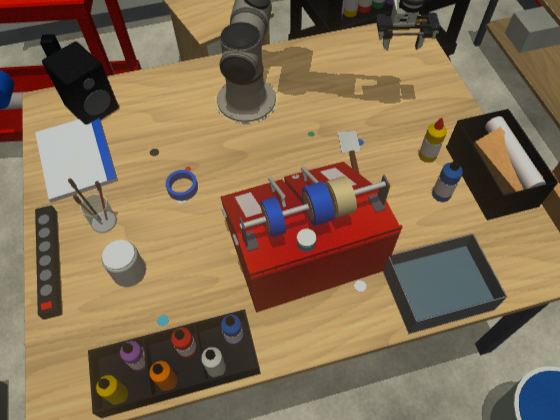

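View pics/a_top.png

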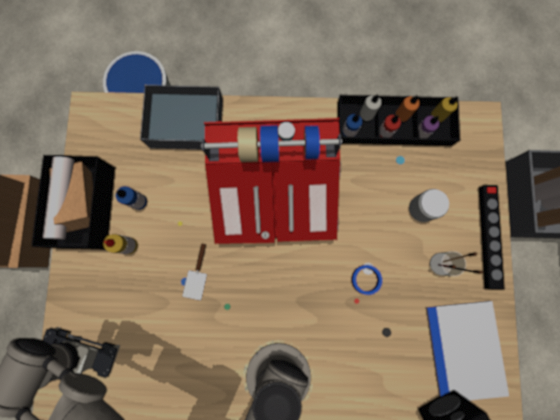

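View pics/a_wrist.png

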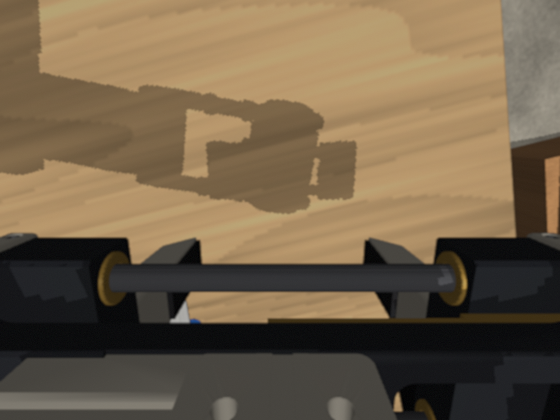

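The scene view shows the locker from behind with the pot at (306,238). The top view shows the locker at columns 205-340, rows 120-243, with its sloping front facing the robot. The left-leaf pull is at about (257,210) and the right one at (291,208). Next I'll measure the pose from the top depth.

```bash
python3 - <<'E'
import cv2,numpy as np
z=np.load("pics/a_top.npz");p,d,R,t=z['p'],z['d'],z['R'],z['t']
fx,cx,cy=z['fx'],z['cx'],z['cy']
v,u=np.mgrid[:420,:560]
P=np.stack([(u-cx)/fx*d,(v-cy)/fx*d,d],-1)
W=(P-t)@R
np.save("pics/a_topW.npy",W)
im=p[100:260,190:360,::-1];cv2.imwrite("pics/a_topc.png",cv2.resize(im,None,fx=4.5,fy=3.7,interpolation=cv2.INTER_CUBIC)[:600,:800])
red=(p[...,0]>90)&(p[...,1]<60)&(p[...,2]<60)
m=red&(u>200)&(u<345)&(v>115)&(v<250)
for nm,c in(("L",(u>212)&(u<268)),("R",(u>281)&(u<335))):
    mm=m&c&(v>170)&(v<235)&(d>0)
    X=W[mm]
    for i in range(6):
        A=np.c_[X[:,:2],np.ones(len(X))];k=np.linalg.lstsq(A,X[:,2],rcond=None)[0];r=X[:,2]-A@k;X=X[abs(r)<max(.004,2*r.std())]
    n=np.array([-k[0],-k[1],1]);n/=np.linalg.norm(n)
    print(nm,k,n,len(X),r.std(),'tilt',np.degrees(np.arccos(n[2])),'yaw',np.degrees(np.arctan2(-n[1],-n[0])))
for q in [(206,120),(338,120),(215,240),(336,238),(272,200),(257,210),(291,208),(257,188),(257,232),(291,186),(291,230),(265,236),(240,200),(310,200),(220,170),(330,170),(286,130)]:
    print(q,W[q[1],q[0]].round(3))
E
```

```text
L [ 0.70312292  0.00632909 -0.20596513] [-0.5751679  -0.00517731  0.818019  ] 2053 0.001961547298254408 tilt 35.11302337668174 yaw 0.5157280615032277
R [ 0.69652859  0.04239513 -0.21025508] [-0.57120348 -0.03476705  0.82007185] 1985 0.0020365286181196025 tilt 34.90801349073808 yaw 3.4830858011449797
(206, 120) [0.862 0.277 0.054]
(338, 120) [ 0.791 -0.161  0.26 ]
(215, 240) [0.437 0.214 0.103]
(336, 238) [ 0.453 -0.178  0.095]
(272, 200) [0.557 0.031 0.19 ]
(257, 210) [0.522 0.074 0.209]
(291, 208) [ 0.531 -0.027  0.211]
(257, 188) [0.581 0.074 0.25 ]
(257, 232) [0.46  0.075 0.167]
(291, 186) [ 0.59  -0.025  0.245]
(291, 230) [ 0.469 -0.03   0.162]
(265, 236) [0.452 0.052 0.12 ]
(240, 200) [0.556 0.129 0.185]
(310, 200) [ 0.562 -0.086  0.18 ]
(220, 170) [0.634 0.186 0.242]
(330, 170) [ 0.644 -0.141  0.235]
(286, 130) [ 0.745 -0.007  0.29 ]
```

View pics/a_topc.png

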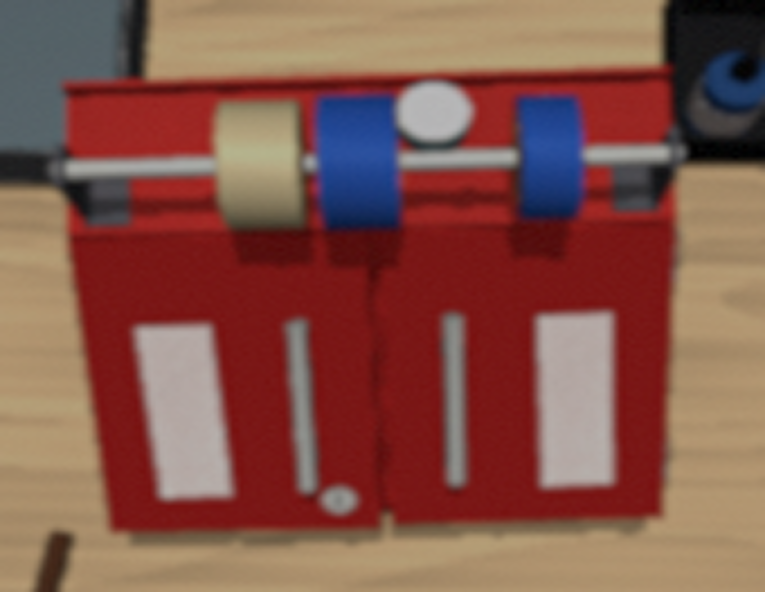

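```bash
cat > h.py <<'E'
import numpy as np,cv2
def ray(z,u,v):
    R,t=z['R'],z['t'];c=-R.T@t
    dd=np.stack([(u-z['cx'])/z['fx'],(v-z['cy'])/z['fy'],np.ones_like(u*1.)],-1)@R
    return c,dd
def onplane(z,u,v,n,h):
    c,dd=ray(z,np.asarray(u,float),np.asarray(v,float)); s=(h-c@n)/(dd@n); return c+dd*s[...,None]
E
python3 - <<'E'
import cv2,numpy as np
from h import *
z=np.load("pics/a_top.npz");p=z['p'].astype(int);W=np.load("pics/a_topW.npy")
mx,mn=p.max(2),p.min(2)
gray=(mx-mn<25)&(mx>100)
v,u=np.mgrid[:420,:560]
def line(name,m):
    X=W[m]; c=X.mean(0); 
    U,S,V=np.linalg.svd(X-c); d0=V[0]; k=abs((X-c)@V[1])<.006; X=X[k];c=X.mean(0);U,S,V=np.linalg.svd(X-c);d0=V[0]
    if abs(d0[0])>.5:d0*=np.sign(d0[0])
    else: d0*=np.sign(d0[1])
    s=(X-c)@d0
    print(name,m.sum(),c.round(4),d0.round(3),'yaw',np.degrees(np.arctan2(d0[1],d0[0])).round(2),'len',s.min().round(3),s.max().round(3))
line('pullL',gray&(u>249)&(u<264)&(v>184)&(v<233))
line('pullR',gray&(u>286)&(u<296)&(v>182)&(v<233))
rail=gray&(v>140)&(v<150)&(((u>208)&(u<236)))|gray&(v>138)&(v<148)&((u>322)&(u<335))
line('rail',rail)
line('labL',gray&(u>217)&(u<245)&(v>184)&(v<239))
line('labR',gray&(u>305)&(u<330)&(v>180)&(v<237))
top=(abs(W[...,2]-.253)<.006)&(u>195)&(u<350)&(v>110)&(v<175)&(p[...,0]>80)&(p[...,1]<70)
X=W[top];print(top.sum(),X.min(0),X.max(0))
h=cv2.minAreaRect((X[:,:2]*1000).astype(np.float32));print(h)
# yellow / white pot
lid=gray&(abs(u-286)<12)&(abs(v-130)<10)&(p[...,0]>150);print('lid',W[lid].mean(0))
# outline: red in z bands: left and right extents of passive slab per x
red=(p[...,0]>70)&(p[...,1]<60)&(p[...,2]<60)&(u>195)&(u<350)&(v>115)&(v<250)
for vv in range(160,246,6):
    uu=np.where(red[vv])[0]; a,b=uu.min(),uu.max()
    print(vv,a,b,W[vv,a+1].round(3),W[vv,b-1].round(3))
E
```

```text
pullL 167 [0.5241 0.0755 0.2084] [ 0.073  0.211 -0.975] yaw 70.98 len -0.009 0.041
pullR 174 [ 0.5321 -0.0255  0.2038] [-0.114  0.123 -0.986] yaw 132.85 len -0.012 0.046
rail 156 [0.6798 0.1689 0.3384] [-0.075  0.997 -0.007] yaw 94.29 len -0.038 0.034
labL 664 [0.5227 0.1594 0.1636] [-0.214  0.961 -0.173] yaw 102.53 len -0.023 0.023
labR 641 [ 0.5405 -0.1103  0.1624] [-0.078  0.997  0.012] yaw 94.47 len -0.021 0.02
2607 [ 0.6363541  -0.16552638  0.24700239] [0.79021699 0.23616296 0.25893677]
((710.3572387695312, 33.04771423339844), (146.77862548828125, 401.40814208984375), 4.723487854003906)
lid [ 0.74589693 -0.00644486  0.29158725]
160 206 339 [0.66  0.223 0.256] [ 0.671 -0.162  0.249]
166 206 339 [0.643 0.223 0.249] [ 0.656 -0.164  0.238]
172 207 338 [0.629 0.222 0.236] [ 0.641 -0.163  0.226]
178 207 338 [0.612 0.222 0.229] [ 0.625 -0.164  0.215]
184 208 338 [0.598 0.222 0.211] [ 0.608 -0.165  0.206]
190 209 338 [0.58  0.219 0.208] [ 0.593 -0.167  0.193]
196 209 337 [0.564 0.22  0.195] [ 0.576 -0.166  0.182]
202 210 337 [0.549 0.22  0.176] [ 0.558 -0.167  0.176]
208 211 337 [0.531 0.217 0.17 ] [ 0.542 -0.169  0.162]
214 212 337 [0.514 0.215 0.157] [ 0.524 -0.17   0.151]
220 213 336 [0.497 0.213 0.143] [ 0.507 -0.169  0.136]
226 213 336 [0.479 0.215 0.13 ] [ 0.49  -0.171  0.118]
232 214 336 [0.461 0.213 0.116] [ 0.472 -0.173  0.105]
238 215 335 [0.443 0.21  0.108] [ 0.453 -0.17   0.101]Traceback (most recent call last):
  File "<stdin>", line 28, in <module>
    return umr_minimum(a, axis, None, out, keepdims, initial, where)
ValueError: zero-size array to reduction operation minimum which has no identity
```

```bash
python3 - <<'E'
import cv2,numpy as np
from h import *
z=np.load("pics/a_top.npz");p=z['p'].astype(float)
ez=np.array([0,0,1.])
def fit(name,pts,n,h,swap):
    P=onplane(z,pts[:,0],pts[:,1],n,h)
    X=P[:,:2]
    for i in range(4):
        l=cv2.fitLine(X.astype(np.float32),cv2.DIST_HUBER,0,1e-4,1e-4).ravel();r=(X-l[2:])@np.array([-l[1],l[0]]);X=X[abs(r)<max(.0015,2*r.std())]
    dd=l[:2]*np.sign(l[0] if abs(l[0])>.5 else l[1]); print(name,len(X),'dir yaw',np.degrees(np.arctan2(dd[1],dd[0])).round(2),'c',l[2:].round(4),'z',round(float(P[:,2].mean()),3),r.std().round(4))
    return
# rail: centroid rows of bright gray per column
mx,mn=p.max(2),p.min(2); g=(mx-mn<30)&(mx>110)
pts=[]
for u in list(range(209,236))+list(range(259,263))+list(range(278,304))+list(range(321,334)):
    vs=[v for v in range(136,152) if g[v,u]]
    if 2<=len(vs)<=8: 
        w=mx[vs,u];pts.append((u,(np.array(vs)*w).sum()/w.sum()))
fit('rail',np.array(pts),ez,.333+.004,0)
# back edge top: first red row from above
red=p[...,0]-p[...,1:].max(2)
pts=[]
for u in range(210,336):
    col=red[110:135,u]; i=np.argmax(col>60); 
    if i>0: pts.append((u,110+i-1+(60-col[i-1])/(col[i]-col[i-1])))
print(pts[::20])
fit('back?',np.array(pts),ez,.253,0)
# right edge of passive leaf, left of active, gaps
n=np.array([-np.sin(np.radians(35))*np.cos(np.radians(4)),-np.sin(np.radians(35))*np.sin(np.radians(4)),np.cos(np.radians(35))])
# face plane offset from R fit
k=[0.69652859,0.04239513,-0.21025508]; nf=np.array([-k[0],-k[1],1]);
for nm,us,sgn in(('Redge',range(325,350),1),('Ledge',range(220,195,-1),1)):
    pts=[]
    us=list(us)
    for v in range(170,236):
        row=red[v,us]; i=len(row)-1-np.argmax(row[::-1]>50)
        if i+1<len(row): pts.append((us[i]+(us[1]-us[0])*(row[i]-50)/(row[i]-row[i+1]),v))
    fit(nm,np.array(pts),nf,k[2],0)
for nm,u0,u1 in(('pullR',284,299),('pullL',247,266)):
    pts=[]
    for v in range(190,226):
        uu=[u for u in range(u0,u1) if g[v,u]]
        if uu: w=mx[v,uu];pts.append(((np.array(uu)*w).sum()/w.sum(),v))
    nn=nf/np.linalg.norm(nf); fit(nm,np.array(pts),nn,k[2]/np.linalg.norm(nf)+.041,0)
E
```

```text
rail 55 dir yaw 93.37 c [0.6883 0.0468] z 0.337 0.0005
[(210, np.float64(121.61363636363636)), (230, np.float64(120.95454545454545)), (250, np.float64(120.2258064516129)), (270, np.float64(119.46153846153847)), (290, np.float64(119.04)), (310, np.float64(118.56666666666666)), (330, np.float64(117.65384615384616))]
back? 123 dir yaw 93.26 c [0.7908 0.033 ] z 0.253 0.0005
Redge 66 dir yaw 3.26 c [ 0.5533 -0.1742] z 0.17 0.0004
Ledge 66 dir yaw 3.37 c [0.545  0.2246] z 0.179 0.0003
pullR 36 dir yaw 2.14 c [ 0.5277 -0.0262] z 0.209 0.0004
pullL 36 dir yaw 3.6 c [0.529  0.0758] z 0.211 0.0006
```

```bash
cat >> h.py <<'E'
from scipy.spatial.transform import Rotation as Ro
YAW=np.radians(3.3)
ex=np.array([np.cos(YAW),np.sin(YAW),0]);ey=np.array([-np.sin(YAW),np.cos(YAW),0]);ez=np.array([0,0,1.])
O=.621*ex-.0065*ey
S=np.radians(35)
up=np.cos(S)*ex+np.sin(S)*ez     # up slope
n=-np.sin(S)*ex+np.cos(S)*ez     # out of slope
lip=O-.165*ex+.060*ez
def slope(s,y,h): return lip+s*up+y*ey+h*n   # s up slope from lip, y left of centre, h above slope plane
def to_slope(P): 
    q=np.asarray(P)-lip; return np.stack([q@up,q@ey,q@n],-1)
SM=.140
def act(a,c,h,s=SM):  # c: distance from hinge across leaf, h: height over inner plane
    return slope(s,.200-c*np.cos(a)+h*np.sin(a),.003+c*np.sin(a)+h*np.cos(a))
def pas(a,c,h,s=SM):
    return slope(s,-.200+c*np.cos(a)-h*np.sin(a),.003+c*np.sin(a)+h*np.cos(a))
def Rtool(tilt=0,zs=1,pitch=0):
    """tool x into the slope; tilt(deg)>0: tool body leans to +y; z jaw along zs*ey; pitch leans body down the slope"""
    x=-n;z=zs*ey;y=np.cross(z,x);R=np.stack([x,y,z],1)
    A=Ro.from_rotvec(-np.radians(tilt)*up)*Ro.from_rotvec(-np.radians(pitch)*ey)
    return A.as_matrix()@R
def delta(st,Rt,pt):
    R0=Ro.from_euler('xyz',st['tool_rot']).as_matrix()
    dp=R0.T@(pt-st['tool_pos']); rv=Ro.from_matrix(R0.T@Rt).as_rotvec(degrees=True)
    return dp.round(4),rv.round(2)
E
python3 - <<'E'
from h import *
from cell import robot
s=robot.observe();R0=Ro.from_euler('xyz',s['tool_rot']).as_matrix();print(R0.round(3))
print(act(.03,.15,.071),act(0,.15,.071),pas(0,.15,.071),pas(0,.23,.028))
for zs in(1,-1):
  print(delta(s,Rtool(0,zs),act(0.03,.15,.071)+.13*n))
W=np.load("pics/a_topW.npy")
for q in((116,243),(130,197),(267,150),(320,140),(245,145)):print(q,W[q[1],q[0]].round(3),to_slope(W[q[1],q[0]]).round(3))
E
```

```text
[[-0.    -0.969  0.247]
 [-0.001  0.247  0.969]
 [-1.     0.    -0.001]]
[0.52217207 0.07588133 0.20457741] [0.52485668 0.0738353  0.20091795] [ 0.53061308 -0.02599889  0.20091795] [0.55063085 0.05528821 0.16569441]
(array([-0.0845, -0.4162, -0.3448]), array([-17.04,  -5.44, -34.74]))
(array([-0.0845, -0.4162, -0.3448]), array([155.49, -49.05,   7.68]))
(116, 243) [0.417 0.513 0.149] [0.042 0.494 0.079]
(130, 197) [0.564 0.485 0.141] [ 0.157  0.459 -0.011]
(267, 150) [0.658 0.042 0.375] [0.347 0.01  0.141]
(320, 140) [ 0.701 -0.101  0.339] [ 0.355 -0.134  0.092]
(245, 145) [0.67  0.1   0.376] [0.36  0.068 0.134]
```

move_arm(deltas=[{"dp":[-0.03,0,0],"turn":[0,0,0]},{"dp":[-0.06,-0.03,-0.02],"turn":[0,0,0]},{"dp":[-0.08,-0.065,-0.05],"turn":[-2,0,-4]},{"dp":[-0.085,-0.1,-0.08],"turn":[-4,-1,-8]},{"dp":[-0.085,-0.14,-0.115],"turn":[-6,-2,-12]},{"dp":[-0.085,-0.18,-0.15],"turn":[-8,-3,-17]},{"dp":[-0.085,-0.22,-0.18],"turn":[-10,-3.5,-22]},{"dp":[-0.085,-0.26,-0.215],"turn":[-12,-4,-26]},{"dp":[-0.085,-0.3,-0.25],"turn":[-14,-5,-30]},{"dp":[-0.085,-0.34,-0.28],"turn":[-17,-5.4,-34.7]}], hand=0.06)

```text
time: 1.15
tool_pos: [0.3806, 0.1646, 0.3119]
tool_rot: [-1.568, 0.962, 0.059]
contact_force: [0.2, 0.9, -1.4]
opening: 0.06
```

```bash
cat > look.py <<'E'
import sys
from h import *
from cell import robot
def look(tag,*names):
    for nm in names:
        ci=robot.camera_info(nm); p,d=robot.read_camera(nm)
        cv2.imwrite(f"pics/{tag}_{nm}.png",p[:,:,::-1]); np.savez(f"pics/{tag}_{nm}.npz",p=p,d=d,**ci)
def load(tag,nm):
    z=np.load(f"pics/{tag}_{nm}.npz");v,u=np.mgrid[:420,:560];d=z['d']
    P=np.stack([(u-z['cx'])/z['fx']*d,(v-z['cy'])/z['fy']*d,d],-1)
    return z,(P-z['t'])@z['R']
if __name__=="__main__": look(sys.argv[1],*sys.argv[2:])
E
python3 - <<'E'
from look import *
look('b','wrist')
s=robot.observe();print(s['qpos'].round(4),s['tool_pos'].round(4))
print(delta(s,Rtool(0,1),act(0.03,.15,.071)+.08*n))
E
```

```text
[ 0.3311 -0.23    2.0661 -0.2462  0.7293 -1.16  ] [0.3832 0.1579 0.3108]
(array([ 0.0846, -0.0488, -0.0893]), array([ 0.04, -0.44, -0.  ]))
```

View pics/b_wrist.png

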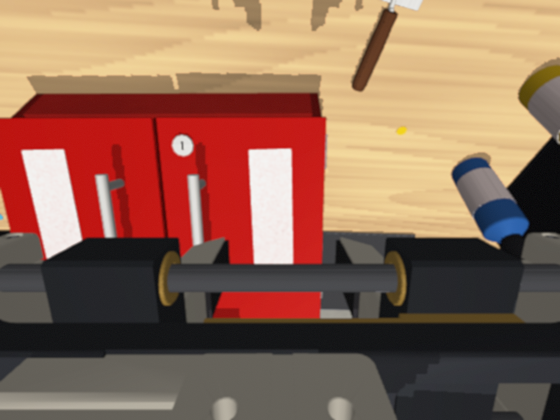

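```bash
python3 - <<'E'
from look import *
z,W=load('b','wrist');p=z['p'].astype(int)
Q=to_slope(W)
v,u=np.mgrid[:420,:560]
for q in [(20,125),(145,125),(168,125),(318,125),(183,146),(102,200),(196,200),(104,230),(196,230),(195,180),(60,200),(230,200),(270,200),(310,200),(135,200),(300,105)]:
    print(q,Q[q[1],q[0]].round(4))
red=(p[...,0]>120)&(p[...,1]<60)&(p[...,2]<60)
for nm,m in(('act',red&(u>215)&(u<320)&(v>124)&(v<230)),('pas',red&(u>5)&(u<90)&(v>124)&(v<230))):
    X=Q[m];A=np.c_[X[:,:2],np.ones(len(X))]
    k,*_=np.linalg.lstsq(A,X[:,2],rcond=None);r=X[:,2]-A@k;g=abs(r)<.004;k,*_=np.linalg.lstsq(A[g],X[g,2],rcond=None)
    print(nm,k,'deg',np.degrees(np.arctan(k[:2])),'h at y=0.05s=.14',k@[.14,.05,1],k@[.14,-.05,1],k@[.14,.2,1],k@[.14,-.2,1])
gray=(p.max(2)-p.min(2)<25)&(p.max(2)>100)
for nm,u0,u1 in(('pullL',186,206),('pullR',93,116)):
    m=gray&(u>u0)&(u<u1)&(v>176)&(v<236); X=Q[m]; X=X[X[:,2]>np.median(X[:,2])-.006];print(nm,X.mean(0).round(4),X[:,2].max(), np.polyfit(X[:,0],X[:,1],1))
# bottom edge of faces & side edge
for uu in (30,70,130,200,240,300):
    vv=np.where(red[:,uu])[0]; vv=vv[vv>112]; print(uu,[ (k,Q[k,uu].round(3).tolist()) for k in range(114,124,2)])
for vv in (140,180,220):
    us=np.where(red[vv])[0];print(vv,us.max(),Q[vv,us.max()-1].round(4))
E
```

```text
(20, 125) [ 0.014  -0.1582  0.038 ]
(145, 125) [ 0.0142 -0.0111  0.0394]
(168, 125) [0.0144 0.0171 0.0431]
(318, 125) [0.0145 0.191  0.038 ]
(183, 146) [0.0379 0.0339 0.0476]
(102, 200) [ 0.0949 -0.05    0.0797]
(196, 200) [0.0948 0.0542 0.0811]
(104, 230) [ 0.1298 -0.0531  0.0794]
(196, 230) [0.1285 0.0525 0.0837]
(195, 180) [0.0725 0.055  0.0822]
(60, 200) [ 0.1039 -0.1279  0.0382]
(230, 200) [0.1035 0.0845 0.0412]
(270, 200) [0.1038 0.1338 0.04  ]
(310, 200) [0.104  0.1835 0.0398]
(135, 200) [ 0.1038 -0.0339  0.0392]
(300, 105) [-0.0132  0.1731 -0.0224]
act [-0.00743498 -0.02676679  0.04460739] deg [-0.42598521 -1.53325789] h at y=0.05s=.14 0.04222815331663675 0.044904832137941206 0.038213135084680064 0.04891985036989789
pas [0.00501089 0.03218853 0.04256535] deg [0.28710054 1.8436305 ] h at y=0.05s=.14 0.044876301227390766 0.04165744799638351 0.049704581073901646 0.03682916814987263
pullL [0.1008 0.0539 0.0845] 0.4025215688050091 [-0.12322973  0.0663099 ]
pullR [ 0.1018 -0.0469  0.0795] 0.4025215688050091 [-0.22609637 -0.02387091]
30 [(114, [-0.001, -0.179, -0.006]), (116, [0.001
[... 293 characters left out ...]
, -0.049, -0.007]), (116, [0.001, -0.051, -0.009]), (118, [0.006, -0.028, 0.038]), (120, [0.009, -0.029, 0.038]), (122, [0.025, 0.149, 0.403])]
200 [(114, [-0.001, 0.042, -0.005]), (116, [0.002, 0.041, -0.008]), (118, [0.007, 0.054, 0.042]), (120, [0.009, 0.054, 0.043]), (122, [0.011, 0.054, 0.042])]
240 [(114, [-0.001, 0.094, -0.007]), (116, [0.002, 0.094, -0.007]), (118, [0.007, 0.1, 0.042]), (120, [0.009, 0.1, 0.04]), (122, [0.011, 0.1, 0.042])]
300 [(114, [-0.001, 0.172, -0.007]), (116, [0.002, 0.172, -0.007]), (118, [0.007, 0.17, 0.039]), (120, [0.009, 0.17, 0.039]), (122, [0.011, 0.17, 0.039])]
140 324 [0.0315 0.1972 0.0399]
180 322 [0.079  0.1963 0.0399]
220 321 [0.13   0.1967 0.039 ]
```

move_arm(deltas=[{"dp":[0.02,-0.014,-0.025],"turn":[0,0,0]},{"dp":[0.05,-0.032,-0.058],"turn":[0,0,0]},{"dp":[0.085,-0.049,-0.088],"turn":[0,-0.4,0]},{"dp":[0.11,-0.049,-0.088],"turn":[0,-0.4,0]},{"dp":[0.13,-0.049,-0.088],"turn":[0,-0.4,0]},{"dp":[0.15,-0.049,-0.088],"turn":[0,-0.4,0]},{"dp":[0.165,-0.049,-0.088],"turn":[0,-0.4,0]},{"dp":[0.178,-0.049,-0.088],"turn":[0,-0.4,0]},{"dp":[0.178,-0.049,-0.088],"turn":[0,-0.4,0]}])

```text
time: 2.1
tool_pos: [0.526, 0.0863, 0.1908]
tool_rot: [-1.554, 0.97, 0.071]
contact_force: [-0.0, 0.8, 0.1]
opening: 0.0596
```

move_arm(deltas=[{"dp":[0,0,0],"turn":[0,0,0]},{"dp":[0,0,0],"turn":[0,0,0]},{"dp":[0,0,0],"turn":[0,0,0]},{"dp":[0,0,0],"turn":[0,0,0]},{"dp":[0,0,0],"turn":[0,0,0]}], hand=0.0, squeeze=15)

```text
time: 2.6
tool_pos: [0.5266, 0.0842, 0.1933]
tool_rot: [-1.561, 0.965, 0.065]
contact_force: [-5.4, -30.8, 5.5]
opening: 0.0266
```

```bash
python3 - <<'E'
from look import *
look('c','wrist')
s=robot.observe();print(s['time'],s['qpos'].round(4),s['tool_pos'].round(4),to_slope(s['tool_pos']).round(4),s['opening'],s['contact_force'].round(2))
E
```

```text
2.65 [-0.0127  0.1448  2.0844  0.1433  0.3107 -1.7611] [0.5266 0.0836 0.1933] [0.1375 0.0596 0.0665] 0.025269601380396557 [ -6.28 -30.19   4.65]
```

View pics/c_wrist.png

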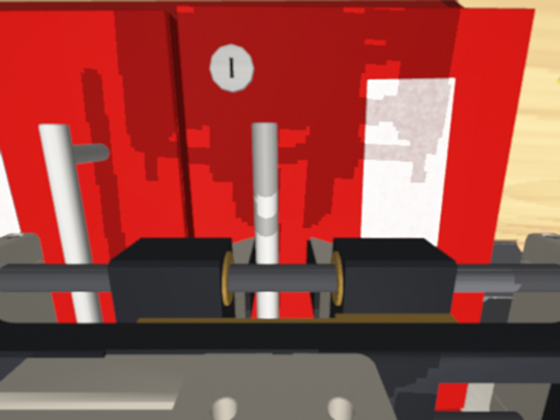

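move_arm(deltas=[{"dp":[0,0,-0.003],"turn":[0,0,0]},{"dp":[0,0,-0.006],"turn":[0,0,0]},{"dp":[0,0,-0.006],"turn":[0,0,0]},{"dp":[0,0,-0.006],"turn":[0,0,0]}])

```text
time: 3.05
tool_pos: [0.527, 0.0765, 0.1933]
tool_rot: [-1.562, 0.964, 0.062]
contact_force: [-7.3, -30.0, 5.6]
opening: 0.0114
```

```bash
python3 - <<'E'
from look import *
s=robot.observe();print(s['time'],s['qpos'].round(4),s['tool_pos'].round(4),to_slope(s['tool_pos']).round(4),s['tool_rot'],s['opening'],s['contact_force'].round(2),s['torque'].round(2))
E
```

```text
3.05 [-0.032   0.1432  2.0867  0.1747  0.3119 -1.8055] [0.527  0.0765 0.1933] [0.1376 0.0526 0.0664] [-1.56193385  0.96447935  0.06171414] 0.011433531571180973 [ -7.34 -29.97   5.61] [-4.1   0.91 -2.81]
```

move_arm(deltas=[{"dp":[0,0,-0.004],"turn":[0,0,0]},{"dp":[0,0,-0.004],"turn":[0,0,0]}])

```text
time: 3.25
tool_pos: [0.5272, 0.076, 0.1931]
tool_rot: [-1.555, 0.965, 0.071]
contact_force: [0.5, -1.9, 0.4]
opening: 0.0112
```

```bash
cat > fk.py <<'E'
from h import *
from scipy.optimize import least_squares
D=[([1.17502034e+00,3.42750425e-01,1.52504432e+00,3.49e-05,1.27537886,-.145987],[0.12958041,0.50833156,0.22602105],[2.97448951,1.56921503,-1.98769846]),
([0.3311,-0.23,2.0661,-0.2462,0.7293,-1.16],[0.3832,0.1579,0.3108],None),
([-0.0127,0.1448,2.0844,0.1433,0.3107,-1.7611],[0.5266,0.0836,0.1933],None),
([-0.032,0.1432,2.0867,0.1747,0.3119,-1.8055],[0.527,0.0765,0.1933],[-1.56193385,0.96447935,0.06171414])]
def Rw(q): 
    e=lambda ax,t:Ro.from_euler(ax,t).as_matrix()
    A=e('z',q[0]);B=A@e('y',q[1]);C=B@e('y',q[2]);Dm=C@e('z',q[3]);E=Dm@e('y',q[4]);F=E@e('z',q[5])
    return A,B,C,Dm,E,F
def fkp(P,q):
    h,a0,a,e1,b,c,w=P; A,B,C,Dm,E,F=Rw(q)
    return A@[a0,0,h]+B@[e1,0,a]+C@[0,0,b]+E@[w,0,c],F
if __name__=="__main__":
    f=lambda P:np.concatenate([fkp(P,q)[0]-p for q,p,_ in D]+[.01*(P-[.3,0,.3,0,.3,.25,0])*.1])
    r=least_squares(f,[.3,0,.3,0,.3,.25,0]);print(r.x.round(4),(np.array(f(r.x))[:-7]*1000).round(2))
    for q,p,o in D:
        if o is not None: print(Ro.from_euler('xyz',o).as_matrix().round(3),fkp(r.x,q)[1].round(3))
E
python3 fk.py
```

```text
[-0.2643  1.5067 -0.4201  1.4379 -1.3119 -0.9753  0.9347] [ 75.6  -17.32  -8.54  19.36 -31.65  -2.4  -13.21  -5.6    1.61  -7.75
   9.54   9.33]
[[-0.001 -0.969  0.247]
 [-0.001  0.247  0.969]
 [-1.     0.    -0.002]] [[-0.247 -0.969 -0.001]
 [-0.969  0.247 -0.001]
 [ 0.002  0.    -1.   ]]
[[ 0.569 -0.821 -0.054]
 [ 0.035 -0.042  0.999]
 [-0.822 -0.57   0.005]] [[ 0.054 -0.821  0.569]
 [-0.999 -0.042  0.035]
 [-0.005 -0.57  -0.822]]
```

```bash
python3 - <<'E'
import re
t=open('fk.py').read()
t=t.replace("h,a0,a,e1,b,c,w=P;","h,a0,a,e1,b,c,w,dy=P;").replace("B@[e1,0,a]","B@[e1,dy,a]").replace("[.3,0,.3,0,.3,.25,0]","[.3,0,.3,0,.3,.25,0,.076]").replace("[:-7]","[:-8]")
t=t.replace("A,B,C,Dm,E,F=Rw(q)\n","A,B,C,Dm,E,F=Rw(q)\n",1)
open('fk.py','w').write(t)
E
python3 fk.py
```

```text
[0.1431 0.1294 0.3936 0.121  0.2208 0.1814 0.0694 0.0721] [ 3.25 -3.45  1.26 -2.82  4.59  0.35  1.27 -0.86 -1.08  1.82 -0.14 -0.53]
[[-0.001 -0.969  0.247]
 [-0.001  0.247  0.969]
 [-1.     0.    -0.002]] [[-0.247 -0.969 -0.001]
 [-0.969  0.247 -0.001]
 [ 0.002  0.    -1.   ]]
[[ 0.569 -0.821 -0.054]
 [ 0.035 -0.042  0.999]
 [-0.822 -0.57   0.005]] [[ 0.054 -0.821  0.569]
 [-0.999 -0.042  0.035]
 [-0.005 -0.57  -0.822]]
```

```bash
cat > ik.py <<'E'
from fk import *
LO=np.array([-2.53,-.77,.04,-1,.28,-3.11]);HI=np.array([2.53,2.02,2.7,4.14,2.66,3.11])
import json,os
def getP():
    D2=list(D)
    if os.path.exists('samples.json'): D2+=[(a,b,None) for a,b in json.load(open('samples.json'))]
    x0=np.array([.3,0,.3,0,.3,.25,0,.076])
    f=lambda P:np.concatenate([fkp(P,q)[0]-np.array(p) for q,p,_ in D2]+[.001*(P-x0)])
    r=least_squares(f,x0,loss='soft_l1',f_scale=.003);return r.x
M=np.array([[0,0,-1],[0,1,0],[1,0,0]]).T  # tool axes from F: x=Fz,y=Fy,z=-Fx
def tool(P,q):
    p,F=fkp(P,q); return p,np.stack([F[:,2],F[:,1],-F[:,0]],1)
def ik(P,p,R,q0):
    def f(q):
        a,b=tool(P,q); return np.concatenate([(a-p)*10,Ro.from_matrix(b.T@R).as_rotvec(),1e-4*(q-q0)])
    r=least_squares(f,np.clip(q0,LO+1e-3,HI-1e-3),bounds=(LO,HI)); a,b=tool(P,r.x)
    return r.x,np.linalg.norm(a-p)*1e3,np.degrees(np.linalg.norm(Ro.from_matrix(b.T@R).as_rotvec()))
E
python3 - <<'E'
from ik import *
from cell import robot
s=robot.observe();json.dump([(s['qpos'].tolist(),s['tool_pos'].tolist())],open('samples.json','w'))
P=getP();print(P.round(4))
for pitch in(0,-15):
  for k in (.4,.6):
    q=s['qpos']
    for a in np.radians([0,20,40,60,80,100]):
        R=Rtool(np.degrees(a)*k,1,pitch*min(1,np.degrees(a)/30)); p=act(a,.15,.071)+R[:,0]*.014
        q,e,eo=ik(P,p,R,q);print(pitch,k,np.degrees(a).round(),q.round(2),e.round(1),eo.round(1))
E
```

```text
[0.1472 0.1227 0.3907 0.1133 0.2284 0.1835 0.0616 0.0732]
0 0.4 0.0 [-0.04  0.16  2.08  0.18  0.3  -1.83] 0.0 0.0
0 0.4 20.0 [ 0.19  0.09  2.05 -0.5   0.46 -1.01] 0.0 0.0
0 0.4 40.0 [ 0.38  0.1   1.99 -0.75  0.69 -0.66] 0.0 0.0
0 0.4 60.0 [ 0.53  0.19  1.86 -0.84  0.94 -0.5 ] 0.0 0.0
0 0.4 80.0 [ 0.64  0.34  1.66 -0.88  1.17 -0.43] 0.0 0.0
0 0.4 100.0 [ 0.71  0.53  1.4  -0.91  1.38 -0.42] 0.0 0.0
0 0.6 0.0 [-0.04  0.16  2.08  0.18  0.3  -1.83] 0.0 0.0
0 0.6 20.0 [ 0.23  0.11  2.06 -0.69  0.5  -0.79] 0.0 0.0
0 0.6 40.0 [ 0.42  0.16  1.99 -0.91  0.8  -0.48] 0.0 0.0
0 0.6 60.0 [ 0.57  0.28  1.82 -0.96  1.12 -0.37] 0.0 0.0
0 0.6 80.0 [ 0.66  0.46  1.58 -1.    1.42 -0.36] 0.0 0.0
0 0.6 100.0 [ 0.7   0.68  1.2  -1.    1.71 -0.46] 0.8 3.8
-15 0.4 0.0 [-0.04  0.16  2.08  0.18  0.3  -1.83] 0.0 0.0
-15 0.4 20.0 [ 0.15  0.14  1.9  -0.28  0.7  -1.25] 0.0 0.0
-15 0.4 40.0 [ 0.3   0.17  1.76 -0.42  0.99 -1.01] 0.0 0.0
-15 0.4 60.0 [ 0.46  0.25  1.63 -0.54  1.18 -0.8 ] 0.0 0.0
-15 0.4 80.0 [ 0.58  0.39  1.44 -0.62  1.39 -0.67] 0.0 0.0
-15 0.4 100.0 [ 0.65  0.59  1.16 -0.69  1.6  -0.62] 0.0 0.0
-15 0.6 0.0 [-0.04  0.16  2.08  0.18  0.3  -1.83] 0.0 0.0
-15 0.6 20.0 [ 0.19  0.16  1.9  -0.4   0.72 -1.11] 0.0 0.0
-15 0.6 40.0 [ 0.35  0.22  1.75 -0.56  1.06 -0.85] 0.0 0.0
-15 0.6 60.0 [ 0.5   0.33  1.59 -0.69  1.33 -0.64] 0.0 0.0
-15 0.6 80.0 [ 0.6   0.5   1.35 -0.77  1.6  -0.55] 0.0 0.0
-15 0.6 100.0 [ 0.65  0.74  0.99 -0.88  1.9  -0.57] 0.0 0.0
```

```bash
cat > arc.py <<'E'
from ik import *
from cell import robot
def arc(angs,side='act',k=.6,pit=-15,dep=.014,c=.15,h=.071,zs=1,s0=None,slopefn=None):
    st=robot.observe()
    S0=json.load(open('samples.json'));S0.append((st['qpos'].tolist(),st['tool_pos'].tolist()));json.dump(S0,open('samples.json','w'))
    P=getP();q=st['qpos'];sg=1 if side=='act' else -1;fn=act if side=='act' else pas
    cur=to_slope(st['tool_pos']);R0=Ro.from_euler('xyz',st['tool_rot']).as_matrix()
    print('t',st['time'],'slope pos',cur.round(4),'F',st['contact_force'].round(1),'op',round(st['opening'],4))
    out=[]
    for a in angs:
        R=Rtool(sg*a*(k(a) if callable(k) else k),zs,pit(a) if callable(pit) else pit); p=fn(np.radians(a),c,h,s0 if s0 else .14)+R[:,0]*dep
        dp,tv=delta(st,R,p); qn,e,eo=ik(P,p,R,q)
        print(a,dp.round(3).tolist(),(tv*2).round()/2,'dq',np.abs(qn-q).max().round(2),'q',qn.round(2),e.round(1),eo.round(1));q=qn
        out.append({"dp":[float(x) for x in dp.round(3)],"turn":[float(x) for x in (tv*2).round()/2]})
    print(json.dumps(out))
E
python3 - <<'E'
from arc import *
bar=to_slope(robot.observe()['tool_pos']);print(bar, to_slope(act(.027,.15,.071)))
arc([2,3.5,5,7,9,11,13,15,17,19],pit=lambda a:-15*min(1,max(0,a-1.5)/22),s0=.138)
E
```

```text
[0.13751718 0.05201449 0.06613446] [0.14       0.05197144 0.07802363]
t 3.25 slope pos [0.1375 0.052  0.0661] F [ 0.5 -1.9  0.4] op 0.0112
2 [0.001, -0.0, 0.0] [-0.5  1.5  0. ] dq 0.17 q [-0.    0.15  2.07  0.05  0.31 -1.67] 0.0 0.0
3.5 [-0.003, -0.0, 0.002] [-0.5  2.5  1. ] dq 0.1 q [ 0.02  0.15  2.05 -0.04  0.35 -1.56] 0.0 0.0
5 [-0.007, 0.0, 0.004] [-0.   3.5  2. ] dq 0.08 q [ 0.04  0.15  2.04 -0.11  0.39 -1.48] 0.0 0.0
7 [-0.012, 0.0, 0.007] [-0.   4.5  3.5] dq 0.08 q [ 0.06  0.15  2.02 -0.18  0.44 -1.4 ] 0.0 0.0
9 [-0.016, 0.001, 0.01] [-0.  6.  5.] dq 0.06 q [ 0.08  0.15  1.99 -0.23  0.49 -1.34] 0.0 0.0
11 [-0.021, 0.001, 0.013] [0. 7. 6.] dq 0.05 q [ 0.1   0.15  1.97 -0.27  0.54 -1.29] 0.0 0.0
13 [-0.026, 0.002, 0.016] [0.5 8.  7.5] dq 0.05 q [ 0.12  0.15  1.95 -0.29  0.59 -1.25] 0.0 0.0
15 [-0.03, 0.002, 0.02] [0.5 9.5 9. ] dq 0.05 q [ 0.14  0.16  1.93 -0.32  0.65 -1.21] 0.0 0.0
17 [-0.035, 0.002, 0.023] [ 0.5 10.5 10. ] dq 0.05 q [ 0.15  0.16  1.91 -0.34  0.7  -1.18] 0.0 0.0
19 [-0.039, 0.003, 0.027] [ 1.  12.  11.5] dq 0.05 q [ 0.17  0.17  1.88 -0.35  0.75 -1.16] 0.0 0.0
[{"dp": [0.001, -0.0, 0.0], "turn": [-0.5, 1.5, 0.0]}, {"dp": [-0.003, -0.0, 0.002], "turn": [-0.5, 2.5, 1.0]}, {"dp": [-0.007, 0.0, 0.004], "turn": [-0.0, 3.5, 2.0]}, {"dp": [-0.012, 0.0, 0.007], "turn": [-0.0, 4.5, 3.5]}, {"dp": [-0.016, 0.001, 0.01], "turn": [-0.0, 6.0, 5.0]}, {"dp": [-0.021, 0.001, 0.013], "turn": [0.0, 7.0, 6.0]}, {"dp": [-0.026, 0.002, 0.016], "turn": [0.5, 8.0, 7.5]}, {"dp": [-0.03, 0.002, 0.02], "turn": [0.5, 9.5, 9.0]}, {"dp": [-0.035, 0.002, 0.023], "turn": [0.5, 10.5, 10.0]}, {"dp": [-0.039, 0.003, 0.027], "turn": [1.0, 12.0, 11.5]}]
```

move_arm(deltas=[{"dp":[0.0,0,0],"turn":[0,1.5,0]},{"dp":[-0.003,0,0.002],"turn":[0,2.5,1]},{"dp":[-0.007,0,0.004],"turn":[0,3.5,2]},{"dp":[-0.012,0,0.007],"turn":[0,4.5,3.5]},{"dp":[-0.016,0.001,0.01],"turn":[0,6,5]},{"dp":[-0.021,0.001,0.013],"turn":[0,7,6]},{"dp":[-0.026,0.002,0.016],"turn":[0.5,8,7.5]},{"dp":[-0.03,0.002,0.02],"turn":[0.5,9.5,9]},{"dp":[-0.035,0.002,0.023],"turn":[0.5,10.5,10]},{"dp":[-0.039,0.003,0.027],"turn":[1,12,11.5]}])

```text
time: 4.25
tool_pos: [0.5008, 0.0999, 0.2242]
tool_rot: [-1.974, 1.127, -0.429]
contact_force: [1.2, -9.7, 2.4]
opening: 0.0115
```

```bash
python3 - <<'E'
from arc import *
arc([20,22,24,27,30,33,36,39,42,45],pit=lambda a:-15*min(1,max(0,a-1.5)/22),s0=.138)
print(getP().round(4))
E
```

```text
t 4.25 slope pos [0.1348 0.0774 0.106 ] F [ 1.2 -9.7  2.4] op 0.0115
20 [-0.002, 0.0, 0.003] [0.  0.  0.5] dq 0.02 q [ 0.19  0.17  1.86 -0.36  0.79 -1.13] 0.0 0.0
22 [-0.007, 0.002, 0.006] [0.5 1.5 2. ] dq 0.05 q [ 0.21  0.18  1.83 -0.37  0.84 -1.11] 0.0 0.0
24 [-0.012, 0.003, 0.009] [0.5 2.5 3. ] dq 0.04 q [ 0.23  0.19  1.81 -0.39  0.88 -1.08] 0.0 0.0
27 [-0.018, 0.004, 0.014] [1. 4. 3.] dq 0.06 q [ 0.26  0.19  1.8  -0.43  0.92 -1.03] 0.0 0.0
30 [-0.024, 0.006, 0.019] [1.5 6.  3. ] dq 0.05 q [ 0.29  0.2   1.78 -0.46  0.95 -0.97] 0.0 0.0
33 [-0.031, 0.007, 0.025] [2.  7.5 3. ] dq 0.05 q [ 0.32  0.21  1.77 -0.49  0.99 -0.92] 0.0 0.0
36 [-0.036, 0.008, 0.031] [2.5 9.5 3. ] dq 0.05 q [ 0.35  0.22  1.75 -0.52  1.03 -0.88] 0.0 0.0
39 [-0.042, 0.009, 0.037] [ 3. 11.  3.] dq 0.04 q [ 0.38  0.23  1.73 -0.55  1.07 -0.83] 0.0 0.0
42 [-0.047, 0.01, 0.044] [ 3. 13.  3.] dq 0.04 q [ 0.4   0.24  1.71 -0.57  1.11 -0.79] 0.0 0.0
45 [-0.052, 0.011, 0.051] [ 3.5 14.5  3. ] dq 0.04 q [ 0.43  0.26  1.69 -0.59  1.15 -0.75] 0.0 0.0
[{"dp": [-0.002, 0.0, 0.003], "turn": [0.0, 0.0, 0.5]}, {"dp": [-0.007, 0.002, 0.006], "turn": [0.5, 1.5, 2.0]}, {"dp": [-0.012, 0.003, 0.009], "turn": [0.5, 2.5, 3.0]}, {"dp": [-0.018, 0.004, 0.014], "turn": [1.0, 4.0, 3.0]}, {"dp": [-0.024, 0.006, 0.019], "turn": [1.5, 6.0, 3.0]}, {"dp": [-0.031, 0.007, 0.025], "turn": [2.0, 7.5, 3.0]}, {"dp": [-0.036, 0.008, 0.031], "turn": [2.5, 9.5, 3.0]}, {"dp": [-0.042, 0.009, 0.037], "turn": [3.0, 11.0, 3.0]}, {"dp": [-0.047, 0.01, 0.044], "turn": [3.0, 13.0, 3.0]}, {"dp": [-0.052, 0.011, 0.051], "turn": [3.5, 14.5, 3.0]}]
[0.1629 0.0811 0.4216 0.0778 0.2712 0.2272 0.0435 0.0728]
```

move_arm(deltas=[{"dp":[-0.002,0,0.003],"turn":[0,0,0.5]},{"dp":[-0.007,0.002,0.006],"turn":[0.5,1.5,2]},{"dp":[-0.012,0.003,0.009],"turn":[0.5,2.5,3]},{"dp":[-0.018,0.004,0.014],"turn":[1,4,3]},{"dp":[-0.024,0.006,0.019],"turn":[1.5,6,3]},{"dp":[-0.031,0.007,0.025],"turn":[2,7.5,3]},{"dp":[-0.036,0.008,0.031],"turn":[2.5,9.5,3]},{"dp":[-0.042,0.009,0.037],"turn":[3,11,3]},{"dp":[-0.047,0.01,0.044],"turn":[3,13,3]},{"dp":[-0.052,0.011,0.051],"turn":[3.5,14.5,3]}])

```text
time: 5.25
tool_pos: [0.4722, 0.1583, 0.259]
tool_rot: [-2.366, 1.023, -0.941]
contact_force: [-4.7, -8.0, 6.5]
opening: 0.0112
```

```bash
python3 - <<'E'
from arc import *
arc([45,48,51,54,57,60,63,66,69,72],s0=.138)
print(getP().round(4))
E
```

```text
t 5.25 slope pos [0.1342 0.1374 0.1489] F [-4.7 -8.   6.5] op 0.0112
45 [0.001, -0.0, 0.001] [0. 0. 0.] dq 0.01 q [ 0.5   0.27  1.67 -0.59  1.19 -0.7 ] 0.0 0.0
48 [-0.005, 0.001, 0.007] [0.5 2.  0. ] dq 0.04 q [ 0.53  0.29  1.65 -0.61  1.23 -0.66] 0.0 0.0
51 [-0.01, 0.003, 0.013] [1.  3.5 0. ] dq 0.04 q [ 0.56  0.31  1.62 -0.62  1.27 -0.63] 0.0 0.0
54 [-0.016, 0.004, 0.019] [1.5 5.5 0. ] dq 0.04 q [ 0.59  0.34  1.59 -0.64  1.32 -0.59] 0.0 0.0
57 [-0.021, 0.005, 0.026] [2. 7. 0.] dq 0.04 q [ 0.61  0.36  1.57 -0.65  1.36 -0.56] 0.0 0.0
60 [-0.025, 0.007, 0.033] [2.5 8.5 0. ] dq 0.04 q [ 0.64  0.39  1.54 -0.66  1.4  -0.54] 0.0 0.0
63 [-0.03, 0.008, 0.04] [ 3.  10.5  0. ] dq 0.04 q [ 0.66  0.41  1.51 -0.67  1.44 -0.51] 0.0 0.0
66 [-0.034, 0.009, 0.047] [ 3.5 12.   0. ] dq 0.04 q [ 0.68  0.44  1.48 -0.68  1.49 -0.49] 0.0 0.0
69 [-0.037, 0.01, 0.055] [ 4. 14.  0.] dq 0.04 q [ 0.7   0.47  1.45 -0.69  1.53 -0.46] 0.0 0.0
72 [-0.04, 0.01, 0.062] [ 4.5 15.5  0. ] dq 0.04 q [ 0.72  0.5   1.41 -0.69  1.57 -0.44] 0.0 0.0
[{"dp": [0.001, -0.0, 0.001], "turn": [0.0, 0.0, 0.0]}, {"dp": [-0.005, 0.001, 0.007], "turn": [0.5, 2.0, 0.0]}, {"dp": [-0.01, 0.003, 0.013], "turn": [1.0, 3.5, 0.0]}, {"dp": [-0.016, 0.004, 0.019], "turn": [1.5, 5.5, 0.0]}, {"dp": [-0.021, 0.005, 0.026], "turn": [2.0, 7.0, 0.0]}, {"dp": [-0.025, 0.007, 0.033], "turn": [2.5, 8.5, 0.0]}, {"dp": [-0.03, 0.008, 0.04], "turn": [3.0, 10.5, 0.0]}, {"dp": [-0.034, 0.009, 0.047], "turn": [3.5, 12.0, 0.0]}, {"dp": [-0.037, 0.01, 0.055], "turn": [4.0, 14.0, 0.0]}, {"dp": [-0.04, 0.01, 0.062], "turn": [4.5, 15.5, 0.0]}]
[ 0.1785 -0.0368  0.5165 -0.0395  0.4067  0.3274 -0.027   0.078 ]
```

move_arm(deltas=[{"dp":[-0.005,0.001,0.007],"turn":[0.5,2,0]},{"dp":[-0.01,0.003,0.013],"turn":[1,3.5,0]},{"dp":[-0.016,0.004,0.019],"turn":[1.5,5.5,0]},{"dp":[-0.021,0.005,0.026],"turn":[2,7,0]},{"dp":[-0.025,0.007,0.033],"turn":[2.5,8.5,0]},{"dp":[-0.03,0.008,0.04],"turn":[3,10.5,0]},{"dp":[-0.034,0.009,0.047],"turn":[3.5,12,0]},{"dp":[-0.037,0.01,0.055],"turn":[4,14,0]},{"dp":[-0.04,0.01,0.062],"turn":[4.5,15.5,0]}])

```text
time: 6.15
tool_pos: [0.462, 0.233, 0.2681]
tool_rot: [-2.516, 0.816, -1.229]
contact_force: [-14.6, -2.0, 14.3]
opening: 0.0113
```

```bash
python3 - <<'E'
from arc import *
arc([72,75,78,81,84,87,90,93,96,99],s0=.136)
print(getP().round(4))
E
```

```text
t 6.15 slope pos [0.1346 0.2125 0.1598] F [-14.6  -2.   14.3] op 0.0113
72 [0.002, 0.002, 0.001] [-0.5  0.  -0. ] dq 0.0 q [ 0.72  0.49  1.42 -0.69  1.56 -0.45] 0.0 0.0
75 [-0.002, 0.003, 0.008] [ 0.  2. -0.] dq 0.04 q [ 0.73  0.52  1.39 -0.7   1.6  -0.43] 0.0 0.0
78 [-0.007, 0.004, 0.015] [ 0.5  3.5 -0. ] dq 0.04 q [ 0.75  0.56  1.36 -0.71  1.64 -0.41] 0.0 0.0
81 [-0.011, 0.005, 0.022] [ 1.   5.5 -0. ] dq 0.04 q [ 0.76  0.59  1.32 -0.72  1.68 -0.4 ] 0.0 0.0
84 [-0.014, 0.006, 0.029] [ 1.5  7.  -0. ] dq 0.04 q [ 0.77  0.62  1.29 -0.72  1.72 -0.38] 0.0 0.0
87 [-0.017, 0.007, 0.037] [ 2.  9. -0.] dq 0.04 q [ 0.79  0.65  1.25 -0.73  1.76 -0.37] 0.0 0.0
90 [-0.02, 0.008, 0.045] [ 2.5 10.5 -0. ] dq 0.04 q [ 0.79  0.69  1.21 -0.74  1.79 -0.36] 0.0 0.0
93 [-0.023, 0.009, 0.053] [ 3.  12.5 -0. ] dq 0.04 q [ 0.8   0.72  1.17 -0.74  1.83 -0.35] 0.0 0.0
96 [-0.025, 0.009, 0.061] [ 3.5 14.  -0. ] dq 0.04 q [ 0.81  0.76  1.13 -0.75  1.87 -0.34] 0.0 0.0
99 [-0.026, 0.01, 0.069] [ 4. 16. -0.] dq 0.04 q [ 0.82  0.79  1.09 -0.76  1.9  -0.34] 0.0 0.0
[{"dp": [0.002, 0.002, 0.001], "turn": [-0.5, 0.0, -0.0]}, {"dp": [-0.002, 0.003, 0.008], "turn": [0.0, 2.0, -0.0]}, {"dp": [-0.007, 0.004, 0.015], "turn": [0.5, 3.5, -0.0]}, {"dp": [-0.011, 0.005, 0.022], "turn": [1.0, 5.5, -0.0]}, {"dp": [-0.014, 0.006, 0.029], "turn": [1.5, 7.0, -0.0]}, {"dp": [-0.017, 0.007, 0.037], "turn": [2.0, 9.0, -0.0]}, {"dp": [-0.02, 0.008, 0.045], "turn": [2.5, 10.5, -0.0]}, {"dp": [-0.023, 0.009, 0.053], "turn": [3.0, 12.5, -0.0]}, {"dp": [-0.025, 0.009, 0.061], "turn": [3.5, 14.0, -0.0]}, {"dp": [-0.026, 0.01, 0.069], "turn": [4.0, 16.0, -0.0]}]
[ 0.171  -0.0302  0.5166 -0.0297  0.3962  0.321  -0.0216  0.0776]
```

move_arm(deltas=[{"dp":[-0.007,0.0,0.006],"turn":[0.5,2,0]},{"dp":[-0.012,0.001,0.013],"turn":[1,3.5,0]},{"dp":[-0.016,0.002,0.02],"turn":[1.5,5.5,0]},{"dp":[-0.02,0.003,0.027],"turn":[2,7,0]},{"dp":[-0.023,0.004,0.035],"turn":[2.5,9,0]},{"dp":[-0.026,0.005,0.043],"turn":[3,10.5,0]}])

```text
time: 6.75
tool_pos: [0.4666, 0.2839, 0.2578]
tool_rot: [-2.564, 0.667, -1.371]
contact_force: [-6.1, -3.7, -2.2]
opening: 0.0112
```

```bash
python3 - <<'E'
from look import *
look('d','top','wrist')
from arc import *
arc([90,93,96,99,102,105],s0=.136)
E
```

```text
t 6.85 slope pos [0.135  0.2642 0.1463] F [-6.1  1.9 -1.1] op 0.011
90 [0.005, 0.002, -0.002] [-0.   0.5 -0. ] dq 0.02 q [ 0.79  0.69  1.21 -0.74  1.79 -0.37] 0.0 0.0
93 [0.001, 0.002, 0.006] [ 0.5  2.  -0. ] dq 0.04 q [ 0.8   0.72  1.17 -0.75  1.83 -0.36] 0.0 0.0
96 [-0.003, 0.004, 0.013] [ 0.5  4.  -0. ] dq 0.04 q [ 0.81  0.76  1.13 -0.75  1.87 -0.35] 0.0 0.0
99 [-0.006, 0.004, 0.021] [ 1.   5.5 -0. ] dq 0.04 q [ 0.81  0.79  1.09 -0.76  1.9  -0.35] 0.0 0.0
102 [-0.008, 0.005, 0.029] [ 1.5  7.5 -0. ] dq 0.04 q [ 0.82  0.83  1.05 -0.77  1.94 -0.34] 0.0 0.0
105 [-0.01, 0.006, 0.037] [ 2.  9. -0.] dq 0.04 q [ 0.82  0.86  1.   -0.78  1.98 -0.34] 0.0 0.0
[{"dp": [0.005, 0.002, -0.002], "turn": [-0.0, 0.5, -0.0]}, {"dp": [0.001, 0.002, 0.006], "turn": [0.5, 2.0, -0.0]}, {"dp": [-0.003, 0.004, 0.013], "turn": [0.5, 4.0, -0.0]}, {"dp": [-0.006, 0.004, 0.021], "turn": [1.0, 5.5, -0.0]}, {"dp": [-0.008, 0.005, 0.029], "turn": [1.5, 7.5, -0.0]}, {"dp": [-0.01, 0.006, 0.037], "turn": [2.0, 9.0, -0.0]}]
```

View pics/d_top.png

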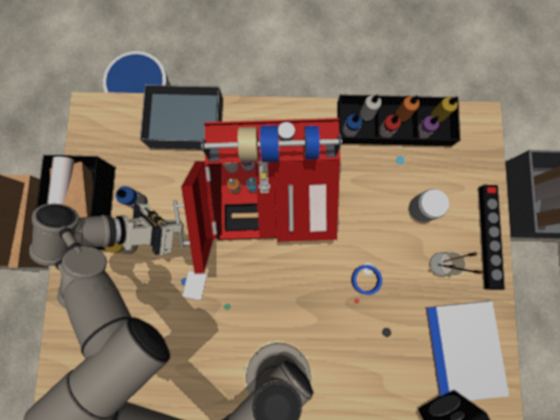

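View pics/d_wrist.png

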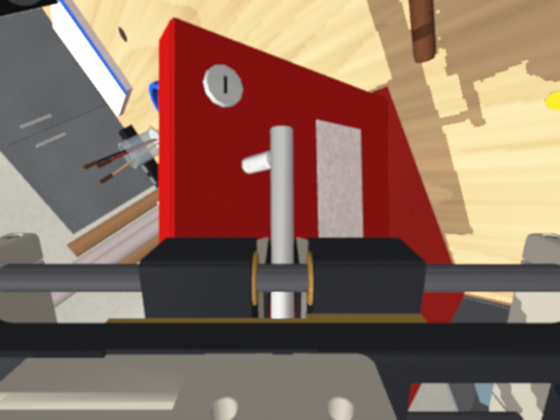

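move_arm(deltas=[{"dp":[-0.004,0.0,0.008],"turn":[0,1,0]},{"dp":[-0.008,0.001,0.015],"turn":[0.5,2,0]},{"dp":[-0.011,0.002,0.023],"turn":[0.5,3,0]},{"dp":[-0.013,0.003,0.031],"turn":[1,4,0]},{"dp":[-0.015,0.003,0.039],"turn":[1,4.5,0]},{"dp":[-0.016,0.003,0.046],"turn":[1,5,0]},{"dp":[-0.016,0.003,0.046],"turn":[1,5,0]}])

```text
time: 7.55
tool_pos: [0.4814, 0.3266, 0.2356]
tool_rot: [-2.58, 0.596, -1.426]
contact_force: [-8.6, 4.0, -1.8]
opening: 0.0114
```

```bash
python3 - <<'E'
from arc import *
s=robot.observe();R=Ro.from_euler('xyz',s['tool_rot']).as_matrix()
b=to_slope(s['tool_pos']-.014*R[:,0]);print(b)
y,h=b[1]-.2,b[2]-.003
print('angle',np.degrees(np.arctan2(h,-y)-np.arctan2(.071,.150)), np.hypot(y,h),np.hypot(.15,.071), s['contact_force'])
look=None
E
python3 look.py e top wrist scene
```

```text
[0.13994724 0.31639116 0.12599311]
angle 108.09049243118865 0.16933459887180055 0.1659548131269473 [-8.61696013  4.04255962 -1.76388388]
```

View pics/e_wrist.png

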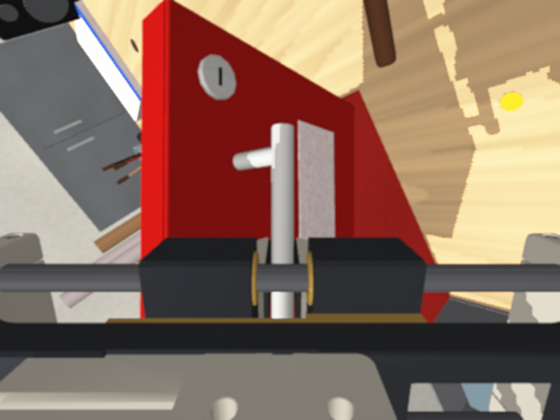

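View pics/e_scene.png

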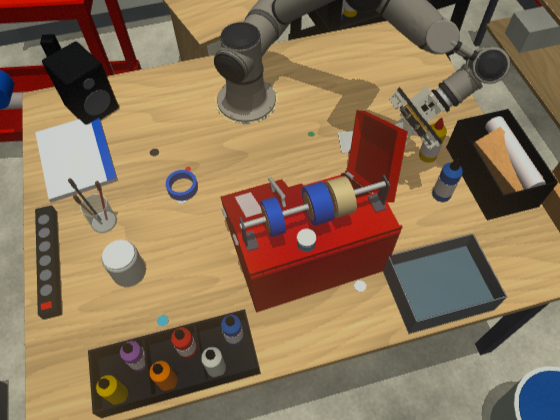

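move_arm(deltas=[{"dp":[0,0,0],"turn":[0,0,0]},{"dp":[0,0,0],"turn":[0,0,0]},{"dp":[-0.01,0,0],"turn":[0,0,0]},{"dp":[-0.025,0,0],"turn":[0,0,0]},{"dp":[-0.045,0,0],"turn":[0,0,0]},{"dp":[-0.07,0,0],"turn":[0,0,0]},{"dp":[-0.1,0,0],"turn":[0,0,0]}], hand=0.022)

```text
time: 8.4
tool_pos: [0.4714, 0.4072, 0.2942]
tool_rot: [-2.574, 0.596, -1.424]
contact_force: [0.2, -0.6, -0.5]
opening: 0.022
```

```bash
python3 look.py f top scene; python3 - <<'E'
from ik import *
from look import *
s=robot.observe();print(s['time'],s['tool_pos'],to_slope(s['tool_pos']),s['opening'],s['contact_force'])
z,W=load('f','top');Q=to_slope(W);p=z['p'].astype(int)
# active leaf free edge: red pts with high h
v,u=np.mgrid[:420,:560]
red=(p[...,0]>70)&(p[...,1]<60)&(p[...,2]<60)&(u>170)&(u<220)&(v>150)&(v<280)
X=Q[red&(Q[...,2]>.05)];print(len(X),X.min(0),X.max(0))
k=np.polyfit(X[:,2],X[:,1],1);print('edge slope deg past square',np.degrees(np.arctan(k[0])),k)
yel=(p[...,0]>130)&(p[...,1]>110)&(p[...,2]<70)&(u>240)&(u<300)&(v>150)&(v<240)
ys,xs=np.where(yel);print(len(xs),xs.mean() if len(xs) else 0,ys.mean() if len(xs) else 0,Q[yel].mean(0) if len(xs) else 0)
cv2.imwrite('pics/f_crop.png',cv2.resize(p[130:260,170:350].astype(np.uint8)[:,:,::-1],None,fx=4.4,fy=4.4,interpolation=cv2.INTER_CUBIC))
E
```

```text
8.5 [0.4709539  0.40947012 0.29507986] [0.16575412 0.38818114 0.17091724] 0.02211749448780055 [-0.47227234 -0.30639436  0.05774232]
1270 [ 0.00210995 -0.0221571   0.05002021] [0.65979565 0.29052714 1.12512118]
edge slope deg past square -7.021049498912214 [-0.1231575   0.27677763]
18 263.5 174.77777777777777 [0.23559855 0.02785182 0.03319482]
```

View pics/f_crop.png

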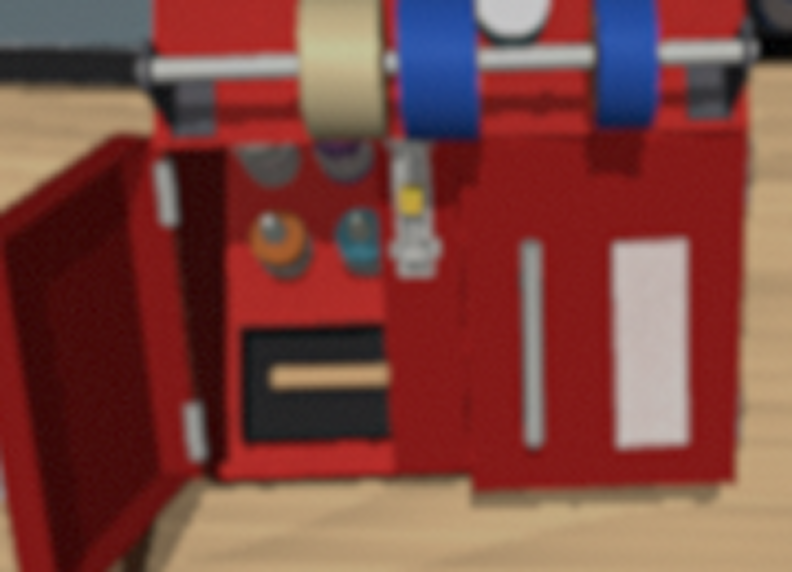

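```bash
python3 - <<'E'
from ik import *
from cell import robot
s=robot.observe()
S0=json.load(open('samples.json'));S0.append((s['qpos'].tolist(),s['tool_pos'].tolist()));json.dump(S0,open('samples.json','w'))
P=getP();print(P.round(4));print([((fkp(P,q)[0]-p)*1e3).round(1) for q,p in S0])
for sp in(.262,.230):
 for tilt in(0,10,20):
  for pitch in(10,5,0,-5):
    R=Rtool(tilt,1,pitch);best=None
    for q0 in ([.1,.5,1.7,-.5,.5,-1],[0,.5,1.7,.5,.5,-2],s['qpos']):
        r=ik(P,slope(sp,.032,.021),R,np.array(q0,float))
        if best is None or r[1]+r[2]<best[1]+best[2]:best=r
    print(sp,tilt,pitch,best[0].round(2),round(best[1],1),round(best[2],1))
E
```

```text
[ 0.1573 -0.0202  0.5246 -0.0165  0.3798  0.3168 -0.0113  0.0771]
[array([ 3.2, -1.7, -1.1]), array([ 3.2, -1.7, -1.1]), array([-3.3,  3.3,  1.1]), array([-4.7,  1.7,  0.3]), array([-0.6,  1.5, -0.5]), array([ 2.6,  2.4, -1. ]), array([-0.5, -5.9,  1.5])]
0.262 0 10 [-0.07  0.29  1.86  0.38  0.28 -2.03] 0.8 3.1
0.262 0 5 [-0.05  0.3   1.83  0.22  0.33 -1.86] 0.0 0.0
0.262 0 0 [-0.05  0.32  1.75  0.13  0.47 -1.78] 0.0 0.0
0.262 0 -5 [-0.04  0.34  1.66  0.09  0.61 -1.73] 0.0 0.0
0.262 10 10 [ 0.06  0.31  1.86 -0.77  0.28 -0.85] 0.4 1.7
0.262 10 5 [ 0.05  0.32  1.81 -0.51  0.36 -1.11] 0.0 0.0
0.262 10 0 [ 0.06  0.33  1.73 -0.38  0.49 -1.24] 0.0 0.0
0.262 10 -5 [ 0.06  0.36  1.65 -0.3   0.63 -1.31] 0.0 0.0
0.262 20 10 [ 0.15  0.34  1.82 -1.    0.46 -0.6 ] 0.7 2.9
0.262 20 5 [ 0.16  0.36  1.78 -0.92  0.53 -0.67] 0.0 0.0
0.262 20 0 [ 0.16  0.38  1.7  -0.74  0.63 -0.84] 0.0 0.0
0.262 20 -5 [ 0.16  0.4   1.62 -0.61  0.74 -0.97] 0.0 0.0
0.23 0 10 [-0.09  0.27  1.93  0.54  0.28 -2.2 ] 1.4 5.0
0.23 0 5 [-0.06  0.28  1.91  0.28  0.28 -1.93] 0.2 0.6
0.23 0 0 [-0.05  0.29  1.84  0.16  0.41 -1.81] 0.0 0.0
0.23 0 -5 [-0.05  0.31  1.76  0.1   0.55 -1.75] 0.0 0.0
0.23 10 10 [ 0.08  0.29  1.94 -0.96  0.28 -0.64] 0.8 3.2
0.23 10 5 [ 0.05  0.29  1.9  -0.61  0.3  -1.  ] 0.0 0.0
0.23 10 0 [ 0.06  0.31  1.83 -0.43  0.43 -1.18] 0.0 0.0
0.23 10 -5 [ 0.06  0.33  1.75 -0.33  0.57 -1.28] 0.0 0.0
0.23 20 10 [ 0.14  0.32  1.88 -1.    0.43 -0.59] 1.1 4.8
0.23 20 5 [ 0.16  0.33  1.86 -1.    0.49 -0.57] 0.1 0.4
0.23 20 0 [ 0.16  0.35  1.79 -0.81  0.58 -0.76] 0.0 0.0
0.23 20 -5 [ 0.16  0.37  1.71 -0.66  0.69 -0.9 ] 0.0 0.0
```

```bash
python3 - <<'E'
from ik import *
from cell import robot
s=robot.observe();P=getP();q=s['qpos'];out=[]
way=[(.165,.385,.20,57),(.165,.38,.235,53),(.165,.375,.27,46),(.17,.355,.28,39),(.175,.325,.28,32),(.18,.285,.28,26),(.185,.245,.275,20),(.19,.2,.265,15),(.2,.155,.255,12),(.205,.11,.24,10)]
for i,(a,b,c,t) in enumerate(way):
    R=Rtool(t,1,-15+19*i/9);p=slope(a,b,c);dp,tv=delta(s,R,p);qn,e,eo=ik(P,p,R,q)
    print(p.round(2),np.abs(qn-q).max().round(2),qn.round(2),round(e,1),round(eo,1));q=qn
    out.append({"dp":[float(x) for x in dp.round(3)],"turn":[float(x) for x in tv.round(0)]})
print(json.dumps(out))
E
```

```text
[0.45 0.41 0.32] 0.04 [ 0.92  0.91  0.62 -0.82  2.19 -0.54] 0.0 0.0
[0.43 0.4  0.35] 0.11 [ 0.95  0.81  0.72 -0.8   2.13 -0.53] 0.0 0.0
[0.41 0.39 0.38] 0.12 [ 0.97  0.69  0.84 -0.76  2.03 -0.52] 0.0 0.0
[0.41 0.37 0.39] 0.16 [ 0.96  0.56  1.   -0.73  1.88 -0.52] 0.0 0.0
[0.42 0.34 0.39] 0.18 [ 0.92  0.43  1.17 -0.7   1.7  -0.53] 0.0 0.0
[0.43 0.3  0.39] 0.18 [ 0.85  0.3   1.34 -0.68  1.52 -0.57] 0.0 0.0
[0.44 0.26 0.39] 0.19 [ 0.76  0.18  1.49 -0.65  1.33 -0.64] 0.0 0.0
[0.45 0.22 0.39] 0.19 [ 0.62  0.07  1.62 -0.6   1.14 -0.75] 0.0 0.0
[0.46 0.18 0.38] 0.16 [ 0.47  0.    1.71 -0.54  0.97 -0.89] 0.0 0.0
[0.48 0.13 0.37] 0.16 [ 0.31 -0.05  1.8  -0.46  0.81 -1.05] 0.0 0.0
[{"dp": [-0.012, 0.004, -0.026], "turn": [-1.0, -1.0, -0.0]}, {"dp": [-0.026, 0.007, -0.059], "turn": [-2.0, -5.0, -2.0]}, {"dp": [-0.039, 0.011, -0.091], "turn": [-3.0, -12.0, -4.0]}, {"dp": [-0.029, 0.003, -0.11], "turn": [-4.0, -19.0, -6.0]}, {"dp": [-0.006, -0.009, -0.126], "turn": [-5.0, -26.0, -8.0]}, {"dp": [0.026, -0.023, -0.147], "turn": [-6.0, -32.0, -10.0]}, {"dp": [0.06, -0.037, -0.164], "turn": [-6.0, -38.0, -12.0]}, {"dp": [0.101, -0.053, -0.179], "turn": [-6.0, -43.0, -14.0]}, {"dp": [0.14, -0.074, -0.194], "turn": [-6.0, -46.0, -16.0]}, {"dp": [0.183, -0.091, -0.204], "turn": [-5.0, -48.0, -18.0]}]
```

move_arm(deltas=[{"dp":[-0.012,0.004,-0.026],"turn":[-1,-1,0]},{"dp":[-0.026,0.007,-0.059],"turn":[-2,-5,-2]},{"dp":[-0.039,0.011,-0.091],"turn":[-3,-12,-4]},{"dp":[-0.029,0.003,-0.11],"turn":[-4,-19,-6]},{"dp":[-0.006,-0.009,-0.126],"turn":[-5,-26,-8]},{"dp":[0.026,-0.023,-0.147],"turn":[-6,-32,-10]},{"dp":[0.06,-0.037,-0.164],"turn":[-6,-38,-12]},{"dp":[0.101,-0.053,-0.179],"turn":[-6,-43,-14]},{"dp":[0.14,-0.074,-0.194],"turn":[-6,-46,-16]},{"dp":[0.183,-0.091,-0.204],"turn":[-5,-48,-18]}], hand=0.0)

```text
time: 9.5
tool_pos: [0.4787, 0.1276, 0.3745]
tool_rot: [-1.803, 0.862, -0.225]
contact_force: [1.0, -0.4, -0.3]
opening: 0.0004
```

```bash
python3 look.py g wrist top; python3 - <<'E'
from ik import *
from cell import robot
s=robot.observe();print(s['time'],s['qpos'].round(3),s['tool_pos'],to_slope(s['tool_pos']).round(4),s['opening'],s['contact_force'].round(1))
print(delta(s,Rtool(10,1,4),slope(.205,.11,.24)))
E
```

```text
9.6 [ 0.315 -0.093  1.842 -0.481  0.831 -1.027] [0.47812237 0.12162143 0.37106641] [0.2016 0.1004 0.2386] 0.0004362600775368781 [-0.2  1.3 -0.7]
(array([-0.003 , -0.0035,  0.0092]), array([-0.31, -1.06, -0.17]))
```

View pics/g_wrist.png

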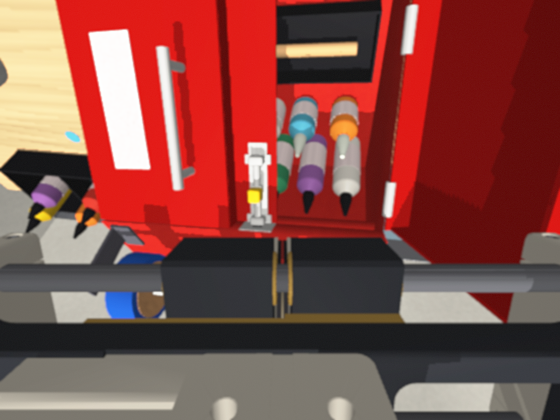

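View pics/g_top.png

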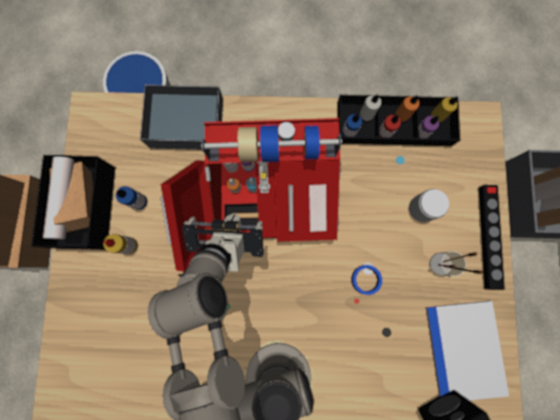

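```bash
python3 - <<'E'
from look import *
z,W=load('g','wrist');p=z['p'].astype(int);Q=to_slope(W)
yel=(p[...,0]>150)&(p[...,1]>120)&(p[...,2]<90)
v,u=np.mgrid[:420,:560];yel&=(abs(u-255)<20)&(abs(v-196)<20)
X=Q[yel];print(yel.sum(),np.median(X,0).round(4),X.min(0).round(4),X.max(0).round(4),u[yel].min(),u[yel].max(),v[yel].min(),v[yel].max())
t=X[X[:,2]>X[:,2].max()-.004];print('top face',t.mean(0).round(4),t.min(0).round(4),t.max(0).round(4))
for q in[(255,170),(257,150),(257,215),(257,222),(257,228),(245,215),(245,180),(270,180),(235,180),(225,180),(230,226),(215,150),(172,100)]:print(q,Q[q[1],q[0]].round(4),p[q[1],q[0]])
c=cv2.resize(p[130:240,200:310].astype(np.uint8)[:,:,::-1],None,fx=5.4,fy=5.4,interpolation=cv2.INTER_CUBIC);cv2.imwrite('pics/g_crop.png',c)
E
```

```text
166 [0.2324 0.0304 0.0339] [0.127  0.0145 0.0053] [0.2523 0.1338 0.3906] 247 260 188 203
top face [0.127  0.1338 0.3906] [0.127  0.1338 0.3906] [0.127  0.1338 0.3906]
(255, 170) [0.2024 0.0294 0.0192] [243 243 240]
(257, 150) [0.1782 0.0298 0.0081] [197 195 192]
(257, 215) [0.127  0.1338 0.3906] [206 204 200]
(257, 222) [0.2733 0.0311 0.0223] [203 202 198]
(257, 228) [0.2802 0.0322 0.027 ] [112 112 110]
(245, 215) [0.2702 0.0093 0.0065] [173  34  31]
(245, 180) [0.2194 0.0113 0.0062] [215  29  25]
(270, 180) [0.2177 0.0464 0.0068] [231  30  26]
(235, 180) [ 0.2198 -0.0028  0.007 ] [185  23  21]
(225, 180) [ 0.2127 -0.0048  0.0387] [225  29  24]
(230, 226) [ 0.2771 -0.0035  0.0341] [124  17  15]
(215, 150) [ 0.1754 -0.0154  0.0388] [230  32  29]
(172, 100) [ 0.1184 -0.0453  0.0746] [167 169 165]
```

View pics/g_crop.png

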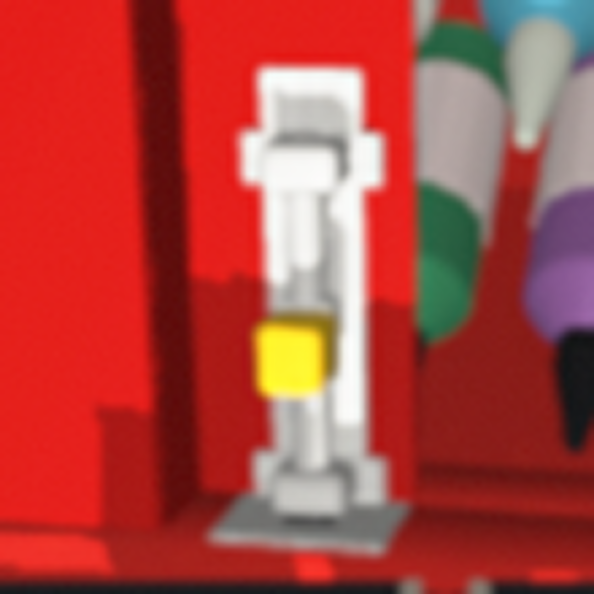

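```bash
cat > way.py <<'E'
from ik import *
from cell import robot
def way(W,zs=1):
    s=robot.observe()
    S0=json.load(open('samples.json'));S0.append((s['qpos'].tolist(),s['tool_pos'].tolist()));json.dump(S0,open('samples.json','w'))
    P=getP();q=s['qpos'];out=[]
    print('t',round(s['time'],2),'slope',to_slope(s['tool_pos']).round(4),'F',s['contact_force'].round(1))
    for (a,b,c,t,pi) in W:
        R=Rtool(t,zs,pi);p=slope(a,b,c);dp,tv=delta(s,R,p);qn,e,eo=ik(P,p,R,q)
        print(p.round(2),np.abs(qn-q).max().round(2),qn.round(2),round(e,1),round(eo,1));q=qn
        out.append({"dp":[float(x) for x in dp.round(3)],"turn":[float(x) for x in (tv*2).round(0)/2]})
    print(json.dumps(out))
E
python3 - <<'E'
from way import *
way([(.215,.085,.22,10,4),(.225,.06,.19,10,4),(.24,.045,.155,10,4),(.25,.038,.125,10,4),(.2565,.034,.10,10,4),(.2565,.034,.08,10,4),(.2565,.034,.065,10,4),(.2565,.034,.06,10,4),(.2565,.034,.06,10,4)])
E
```

```text
t 9.6 slope [0.2016 0.1004 0.2386] F [-0.2  1.3 -0.7]
[0.5  0.11 0.36] 0.11 [ 0.22 -0.04  1.82 -0.41  0.75 -1.14] 0.0 0.0
[0.53 0.08 0.34] 0.08 [ 0.14  0.    1.84 -0.37  0.67 -1.22] 0.0 0.0
[0.56 0.07 0.32] 0.07 [ 0.09  0.07  1.83 -0.35  0.6  -1.26] 0.0 0.0
[0.59 0.07 0.31] 0.06 [ 0.07  0.12  1.82 -0.36  0.55 -1.26] 0.0 0.0
[0.61 0.06 0.29] 0.05 [ 0.06  0.17  1.81 -0.37  0.51 -1.25] 0.0 0.0
[0.62 0.06 0.27] 0.04 [ 0.06  0.21  1.81 -0.4   0.47 -1.22] 0.0 0.0
[0.63 0.06 0.26] 0.03 [ 0.06  0.23  1.82 -0.42  0.45 -1.2 ] 0.0 0.0
[0.63 0.06 0.26] 0.01 [ 0.06  0.24  1.82 -0.43  0.44 -1.19] 0.0 0.0
[0.63 0.06 0.26] 0.0 [ 0.06  0.24  1.82 -0.43  0.44 -1.19] 0.0 0.0
[{"dp": [0.022, -0.012, -0.012], "turn": [-0.5, -1.0, -0.0]}, {"dp": [0.057, -0.02, -0.03], "turn": [-0.5, -1.0, -0.0]}, {"dp": [0.095, -0.032, -0.038], "turn": [-0.5, -1.0, -0.0]}, {"dp": [0.126, -0.04, -0.039], "turn": [-0.5, -1.0, -0.0]}, {"dp": [0.152, -0.045, -0.038], "turn": [-0.5, -1.0, -0.0]}, {"dp": [0.172, -0.044, -0.034], "turn": [-0.5, -1.0, -0.0]}, {"dp": [0.186, -0.043, -0.032], "turn": [-0.5, -1.0, -0.0]}, {"dp": [0.191, -0.042, -0.031], "turn": [-0.5, -1.0, -0.0]}, {"dp": [0.191, -0.042, -0.031], "turn": [-0.5, -1.0, -0.0]}]
```

move_arm(deltas=[{"dp":[0.022,-0.012,-0.012],"turn":[-0.5,-1,0]},{"dp":[0.057,-0.02,-0.03],"turn":[-0.5,-1,0]},{"dp":[0.095,-0.032,-0.038],"turn":[-0.5,-1,0]},{"dp":[0.126,-0.04,-0.039],"turn":[-0.5,-1,0]},{"dp":[0.152,-0.045,-0.038],"turn":[-0.5,-1,0]},{"dp":[0.172,-0.044,-0.034],"turn":[-0.5,-1,0]},{"dp":[0.186,-0.043,-0.032],"turn":[-0.5,-1,0]},{"dp":[0.191,-0.042,-0.031],"turn":[-0.5,-1,0]},{"dp":[0.191,-0.042,-0.031],"turn":[-0.5,-1,0]}])

```text
time: 10.5
tool_pos: [0.6303, 0.0741, 0.2581]
tool_rot: [-1.798, 0.873, -0.203]
contact_force: [-0.3, -0.3, 0.1]
opening: 0.0006
```

```bash
python3 look.py i wrist; python3 - <<'E'
from way import *
way([(.2565,.034,.05,10,4),(.2565,.034,.04,10,4),(.2565,.034,.03,10,4),(.2565,.034,.025,10,4),(.2565,.034,.025,10,4),(.25,.034,.025,10,4),(.244,.034,.025,10,4),(.238,.034,.025,10,4),(.232,.034,.025,10,4),(.227,.034,.025,10,4)])
E
```

```text
t 10.55 slope [0.2597 0.0441 0.0611] F [-0.3  0.3  0.5]
[0.63 0.06 0.25] 0.04 [ 0.06  0.26  1.82 -0.44  0.42 -1.17] 0.0 0.0
[0.64 0.06 0.24] 0.02 [ 0.06  0.28  1.82 -0.46  0.41 -1.15] 0.0 0.0
[0.65 0.06 0.23] 0.02 [ 0.06  0.29  1.81 -0.48  0.39 -1.13] 0.0 0.0
[0.65 0.06 0.23] 0.01 [ 0.06  0.3   1.81 -0.49  0.38 -1.12] 0.0 0.0
[0.65 0.06 0.23] 0.0 [ 0.06  0.3   1.81 -0.49  0.38 -1.12] 0.0 0.0
[0.64 0.06 0.22] 0.02 [ 0.06  0.3   1.83 -0.51  0.37 -1.1 ] 0.0 0.0
[0.64 0.06 0.22] 0.02 [ 0.06  0.29  1.85 -0.52  0.36 -1.09] 0.0 0.0
[0.63 0.06 0.22] 0.02 [ 0.06  0.29  1.87 -0.54  0.35 -1.07] 0.0 0.0
[0.63 0.06 0.21] 0.02 [ 0.06  0.28  1.88 -0.56  0.34 -1.05] 0.0 0.0
[0.62 0.06 0.21] 0.02 [ 0.06  0.28  1.9  -0.57  0.33 -1.03] 0.0 0.0
[{"dp": [0.012, 0.004, -0.008], "turn": [0.5, 0.5, 0.0]}, {"dp": [0.022, 0.005, -0.006], "turn": [0.5, 0.5, 0.0]}, {"dp": [0.032, 0.006, -0.005], "turn": [0.5, 0.5, 0.0]}, {"dp": [0.037, 0.006, -0.004], "turn": [0.5, 0.5, 0.0]}, {"dp": [0.037, 0.006, -0.004], "turn": [0.5, 0.5, 0.0]}, {"dp": [0.036, 0.012, -0.004], "turn": [0.5, 0.5, 0.0]}, {"dp": [0.036, 0.018, -0.004], "turn": [0.5, 0.5, 0.0]}, {"dp": [0.036, 0.024, -0.004], "turn": [0.5, 0.5, 0.0]}, {"dp": [0.035, 0.03, -0.004], "turn": [0.5, 0.5, 0.0]}, {"dp": [0.035, 0.035, -0.004], "turn": [0.5, 0.5, 0.0]}]
```

View pics/i_wrist.png

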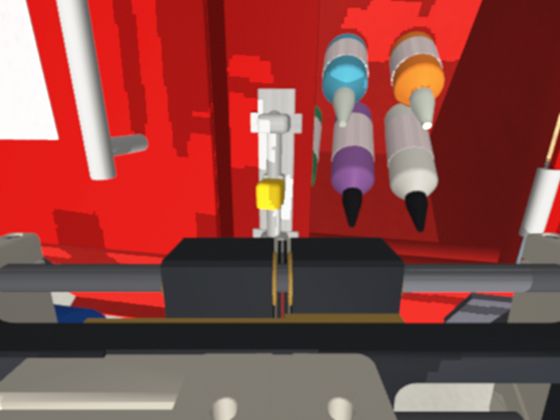

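move_arm(deltas=[{"dp":[0,0,0],"turn":[0,0,0]},{"dp":[0,0,0],"turn":[0,0,0]}])

```text
time: 10.75
tool_pos: [0.6307, 0.0738, 0.26]
tool_rot: [-1.796, 0.87, -0.203]
contact_force: [0.5, -0.5, 0.4]
opening: 0.0005
```

```bash
python3 - <<'E'
from way import *
way([(.257,.034,.05,10,4),(.257,.034,.04,10,4),(.257,.034,.03,10,4),(.257,.034,.025,10,4),(.2565,.034,.025,10,4),(.25,.034,.025,10,4),(.244,.034,.025,10,4),(.238,.034,.025,10,4),(.232,.034,.025,10,4),(.227,.034,.025,10,4)])
E
```

```text
t 10.75 slope [0.2605 0.0439 0.0618] F [ 0.5 -0.5  0.4]
[0.64 0.06 0.25] 0.03 [ 0.07  0.26  1.81 -0.44  0.43 -1.17] 0.0 0.0
[0.64 0.06 0.24] 0.02 [ 0.07  0.28  1.81 -0.46  0.41 -1.15] 0.0 0.0
[0.65 0.06 0.23] 0.02 [ 0.07  0.29  1.81 -0.48  0.4  -1.13] 0.0 0.0
[0.65 0.06 0.23] 0.01 [ 0.07  0.3   1.81 -0.49  0.39 -1.12] 0.0 0.0
[0.65 0.06 0.23] 0.0 [ 0.07  0.3   1.81 -0.49  0.39 -1.12] 0.0 0.0
[0.64 0.06 0.22] 0.02 [ 0.07  0.3   1.83 -0.51  0.38 -1.1 ] 0.0 0.0
[0.64 0.06 0.22] 0.02 [ 0.07  0.29  1.85 -0.52  0.36 -1.08] 0.0 0.0
[0.63 0.06 0.22] 0.02 [ 0.07  0.29  1.87 -0.54  0.35 -1.06] 0.0 0.0
[0.63 0.06 0.21] 0.02 [ 0.06  0.28  1.88 -0.56  0.34 -1.05] 0.0 0.0
[0.62 0.06 0.21] 0.02 [ 0.06  0.28  1.9  -0.57  0.33 -1.03] 0.0 0.0
[{"dp": [0.013, 0.004, -0.008], "turn": [0.5, 0.5, 0.0]}, {"dp": [0.023, 0.005, -0.006], "turn": [0.5, 0.5, 0.0]}, {"dp": [0.033, 0.006, -0.004], "turn": [0.5, 0.5, 0.0]}, {"dp": [0.038, 0.006, -0.004], "turn": [0.5, 0.5, 0.0]}, {"dp": [0.038, 0.007, -0.004], "turn": [0.5, 0.5, 0.0]}, {"dp": [0.037, 0.013, -0.004], "turn": [0.5, 0.5, 0.0]}, {"dp": [0.037, 0.019, -0.003], "turn": [0.5, 0.5, 0.0]}, {"dp": [0.036, 0.025, -0.003], "turn": [0.5, 0.5, 0.0]}, {"dp": [0.036, 0.031, -0.003], "turn": [0.5, 0.5, 0.0]}, {"dp": [0.035, 0.036, -0.003], "turn": [0.5, 0.5, 0.0]}]
```

move_arm(deltas=[{"dp":[0.01,0.004,-0.007],"turn":[0.5,0.5,0]},{"dp":[0.02,0.005,-0.006],"turn":[0.5,0.5,0]},{"dp":[0.03,0.006,-0.004],"turn":[0.5,0.5,0]},{"dp":[0.038,0.006,-0.004],"turn":[0.5,0.5,0]},{"dp":[0.038,0.006,-0.004],"turn":[0.5,0.5,0]},{"dp":[0.038,0.006,-0.004],"turn":[0.5,0.5,0]}])

```text
time: 11.35
tool_pos: [0.6501, 0.0643, 0.2261]
tool_rot: [-1.799, 0.87, -0.217]
contact_force: [-0.5, 0.3, -0.0]
opening: 0.0001
```

```bash
python3 look.py j wrist; python3 - <<'E'
from way import *
way([(.25,.034,.025,10,4),(.245,.034,.025,10,4),(.24,.034,.025,10,4),(.235,.034,.025,10,4),(.23,.034,.025,10,4),(.226,.034,.025,10,4),(.224,.034,.025,10,4)])
E
```

```text
t 11.4 slope [0.2566 0.0333 0.0236] F [-1.   0.2 -0.1]
[0.64 0.06 0.22] 0.03 [ 0.07  0.3   1.83 -0.51  0.38 -1.1 ] 0.0 0.0
[0.64 0.06 0.22] 0.01 [ 0.07  0.29  1.84 -0.52  0.37 -1.09] 0.0 0.0
[0.64 0.06 0.22] 0.01 [ 0.07  0.29  1.86 -0.53  0.36 -1.07] 0.0 0.0
[0.63 0.06 0.22] 0.02 [ 0.07  0.29  1.87 -0.55  0.35 -1.06] 0.0 0.0
[0.63 0.06 0.21] 0.02 [ 0.07  0.28  1.89 -0.56  0.34 -1.04] 0.0 0.0
[0.62 0.06 0.21] 0.01 [ 0.07  0.28  1.9  -0.58  0.33 -1.02] 0.0 0.0
[0.62 0.06 0.21] 0.01 [ 0.07  0.28  1.9  -0.58  0.33 -1.02] 0.0 0.0
[{"dp": [-0.002, 0.006, 0.0], "turn": [0.0, -0.0, 0.0]}, {"dp": [-0.002, 0.012, 0.0], "turn": [0.0, -0.0, 0.0]}, {"dp": [-0.003, 0.016, 0.0], "turn": [0.0, -0.0, 0.0]}, {"dp": [-0.003, 0.022, 0.0], "turn": [0.0, -0.0, 0.0]}, {"dp": [-0.003, 0.026, 0.0], "turn": [0.0, -0.0, 0.0]}, {"dp": [-0.004, 0.03, 0.001], "turn": [0.0, -0.0, 0.0]}, {"dp": [-0.004, 0.032, 0.001], "turn": [0.0, -0.0, 0.0]}]
```

View pics/j_wrist.png

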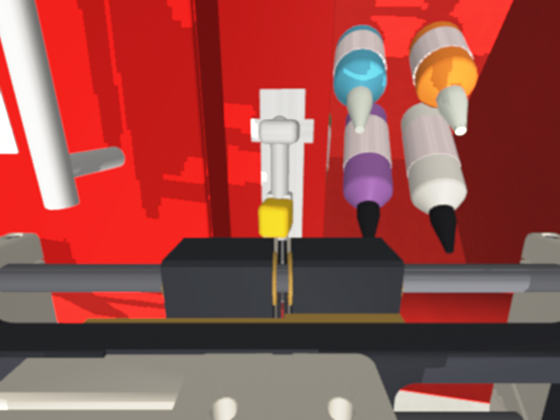

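move_arm(deltas=[{"dp":[-0.001,0.005,0],"turn":[0,0,0]},{"dp":[-0.001,0.01,0],"turn":[0,0,0]},{"dp":[-0.002,0.015,0],"turn":[0,0,0]},{"dp":[-0.002,0.019,0],"turn":[0,0,0]},{"dp":[-0.002,0.023,0],"turn":[0,0,0]},{"dp":[-0.002,0.026,0],"turn":[0,0,0]},{"dp":[-0.002,0.029,0],"turn":[0,0,0]},{"dp":[-0.002,0.029,0],"turn":[0,0,0]}])

```text
time: 12.2
tool_pos: [0.6265, 0.0629, 0.2104]
tool_rot: [-1.798, 0.868, -0.216]
contact_force: [1.8, 0.5, 3.2]
opening: 0.0002
```

```bash
python3 look.py k wrist; python3 - <<'E'
from way import *
s=robot.observe();print(s['contact_force']@up,s['contact_force']@n,s['contact_force']@ey)
way([(.22,.034,.025,10,4)])
E
```

```text
3.358387111996202 2.61749639438424 0.7460831946811776
t 12.25 slope [0.228  0.0332 0.0239] F [1.2 0.8 4.1]
[0.62 0.06 0.21] 0.03 [ 0.07  0.28  1.91 -0.6   0.32 -1.  ] 0.0 0.0
[{"dp": [-0.002, 0.008, 0.001], "turn": [0.0, -0.0, 0.0]}]
```

View pics/k_wrist.png

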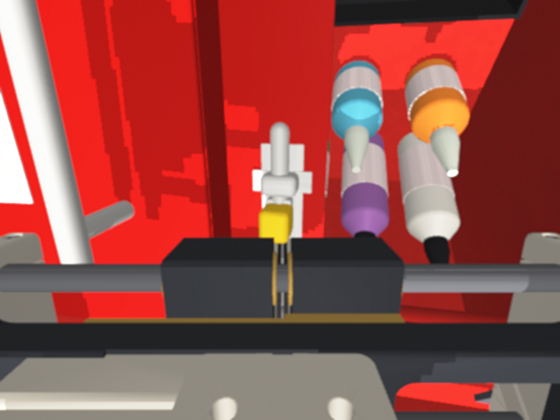

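move_arm(deltas=[{"dp":[0,0.002,0],"turn":[0,0,0]},{"dp":[0,0.003,0],"turn":[0,0,0]},{"dp":[0,0.004,0],"turn":[0,0,0]},{"dp":[0,0.004,0],"turn":[0,0,0]}])

```text
time: 12.65
tool_pos: [0.6261, 0.063, 0.2104]
tool_rot: [-1.795, 0.862, -0.212]
contact_force: [9.7, -1.4, 5.0]
opening: 0.0002
```

```bash
python3 - <<'E'
from way import *
s=robot.observe();print(s['contact_force']@up,s['contact_force']@n,s['contact_force']@ey)
way([(.22,.034,.025,10,4)])
E
```

```text
10.697310983184995 -1.4338386773467908 -1.9114349143027343
t 12.65 slope [0.2277 0.0334 0.0241] F [ 9.7 -1.4  5. ]
[0.62 0.06 0.21] 0.02 [ 0.07  0.28  1.91 -0.6   0.32 -1.  ] 0.0 0.0
[{"dp": [-0.002, 0.008, 0.0], "turn": [0.0, -0.0, 0.5]}]
```

move_arm(deltas=[{"dp":[0,-0.004,0],"turn":[0,0,0]},{"dp":[0,-0.008,0],"turn":[0,0,0]},{"dp":[-0.015,-0.009,0],"turn":[0,0,0]},{"dp":[-0.035,-0.009,0],"turn":[0,0,0]},{"dp":[-0.06,-0.005,0],"turn":[0,0,0]},{"dp":[-0.09,0.005,0],"turn":[0,0,0]},{"dp":[-0.11,0.02,0],"turn":[0,0,0]},{"dp":[-0.11,0.02,0],"turn":[0,0,0]}])

```text
time: 13.45
tool_pos: [0.5356, 0.0768, 0.2785]
tool_rot: [-1.799, 0.872, -0.217]
contact_force: [-0.1, -0.7, -0.8]
opening: 0.0007
```

```bash
python3 look.py l wrist; python3 - <<'E'
from look import *
z,W=load('l','wrist');p=z['p'].astype(int);Q=to_slope(W)
v,u=np.mgrid[:420,:560]
yel=(p[...,0]>150)&(p[...,1]>120)&(p[...,2]<90)&(abs(u-260)<60)&(v>100)&(v<240)
X=Q[yel];print(yel.sum(),np.median(X,0).round(4),u[yel].mean(),v[yel].mean())
from way import *
s=robot.observe();P=getP();print(s['time'],s['qpos'].round(2))
for zs in(1,-1):
  for k in(.5,.6):
    q=np.array([-.1,.15,2.0,.2,.5,-1.8 if zs==1 else 1.3])
    for a in[0,5,10,15,20,30,40,60,80,90,100,107]:
        R=Rtool(-a*k,zs,-12); p_=pas(np.radians(a),.15,.071)+R[:,0]*.014
        qn,e,eo=ik(P,p_,R,q);print(zs,k,a,np.abs(qn-q).max().round(2),qn.round(2),round(e,1),round(eo,1));q=qn
E
```

```text
287 [0.2078 0.0302 0.0341] 276.79442508710804 217.8780487804878
13.5 [ 0.13  0.05  1.96 -0.47  0.5  -1.11]
1 0.5 0 0.22 [-0.26  0.21  1.91  0.2   0.65 -2.02] 0.0 0.0
1 0.5 5 0.11 [-0.31  0.19  1.9   0.28  0.71 -2.13] 0.0 0.0
1 0.5 10 0.1 [-0.36  0.18  1.89  0.35  0.77 -2.24] 0.0 0.0
1 0.5 15 0.09 [-0.41  0.17  1.88  0.4   0.84 -2.33] 0.0 0.0
1 0.5 20 0.08 [-0.47  0.16  1.86  0.44  0.91 -2.41] 0.0 0.0
1 0.5 30 0.14 [-0.57  0.18  1.81  0.51  1.05 -2.54] 0.0 0.0
1 0.5 40 0.14 [-0.67  0.21  1.75  0.55  1.19 -2.65] 0.0 0.0
1 0.5 60 0.26 [-0.82  0.33  1.59  0.59  1.45 -2.81] 0.0 0.0
1 0.5 80 0.23 [-0.9   0.51  1.4   0.62  1.67 -2.9 ] 0.0 0.0
1 0.5 90 0.11 [-0.92  0.61  1.29  0.63  1.78 -2.92] 0.0 0.0
1 0.5 100 0.12 [-0.93  0.71  1.17  0.64  1.88 -2.94] 0.0 0.0
1 0.5 107 0.09 [-0.94  0.79  1.08  0.66  1.95 -2.94] 0.0 0.0
1 0.6 0 0.22 [-0.26  0.21  1.91  0.2   0.65 -2.02] 0.0 0.0
1 0.6 5 0.13 [-0.31  0.19  1.9   0.29  0.71 -2.15] 0.0 0.0
1 0.6 10 0.11 [-0.37  0.18  1.89  0.37  0.78 -2.27] 0.0 0.0
1 0.6 15 0.1 [-0.43  0.17  1.87  0.43  0.86 -2.36] 0.0 0.0
1 0.6 20 0.09 [-0.49  0.17  1.85  0.4
[... 1206 characters left out ...]
91  0.2   0.65  1.12] 0.0 0.0
-1 0.6 5 0.13 [-0.31  0.19  1.9   0.29  0.71  0.99] 0.0 0.0
-1 0.6 10 0.11 [-0.37  0.18  1.89  0.37  0.78  0.88] 0.0 0.0
-1 0.6 15 0.1 [-0.43  0.17  1.87  0.43  0.86  0.78] 0.0 0.0
-1 0.6 20 0.09 [-0.49  0.17  1.85  0.48  0.94  0.69] 0.0 0.0
-1 0.6 30 0.16 [-0.6   0.2   1.79  0.54  1.1   0.55] 0.0 0.0
-1 0.6 40 0.16 [-0.69  0.24  1.73  0.58  1.26  0.44] 0.0 0.0
-1 0.6 60 0.29 [-0.83  0.39  1.55  0.62  1.55  0.29] 0.0 0.0
-1 0.6 80 0.26 [-0.91  0.58  1.33  0.64  1.8   0.21] 0.0 0.0
-1 0.6 90 0.13 [-0.92  0.69  1.2   0.66  1.93  0.19] 0.0 0.0
-1 0.6 100 0.14 [-0.93  0.81  1.06  0.68  2.05  0.19] 0.0 0.0
-1 0.6 107 0.11 [-0.93  0.9   0.96  0.71  2.13  0.2 ] 0.0 0.0
```

View pics/l_wrist.png

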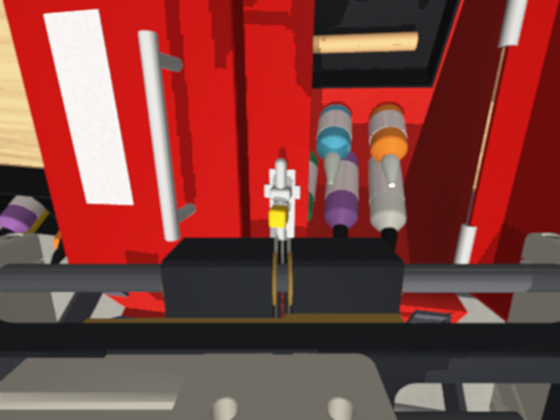

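```bash
python3 - <<'E'
from way import *
way([(.205,.02,.135,8,0),(.195,.005,.14,6,-3),(.185,-.01,.145,4,-6),(.17,-.025,.15,2,-9),(.155,-.04,.15,0,-12),(.145,-.05,.15,0,-12),(.14,-.05,.145,0,-12),(.14,-.05,.14,0,-12),(.14,-.05,.14,0,-12),(.14,-.05,.14,0,-12)])
E
```

```text
t 13.5 slope [0.1945 0.0522 0.1305] F [ 0.3 -0.8  0. ]
[0.54 0.04 0.29] 0.33 [ 0.01  0.07  1.88 -0.2   0.59 -1.44] 0.0 0.0
[0.53 0.03 0.29] 0.17 [-0.06  0.06  1.87 -0.07  0.65 -1.61] 0.0 0.0
[0.52 0.01 0.28] 0.14 [-0.13  0.05  1.85  0.03  0.73 -1.75] 0.0 0.0
[ 0.51 -0.    0.28] 0.12 [-0.2   0.05  1.84  0.11  0.8  -1.87] 0.0 0.0
[ 0.5  -0.02  0.27] 0.1 [-0.26  0.06  1.84  0.16  0.87 -1.97] 0.0 0.0
[ 0.49 -0.03  0.27] 0.04 [-0.29  0.05  1.86  0.18  0.86 -2.02] 0.0 0.0
[ 0.49 -0.03  0.26] 0.02 [-0.3   0.05  1.88  0.18  0.84 -2.02] 0.0 0.0
[ 0.49 -0.03  0.25] 0.01 [-0.29  0.06  1.88  0.18  0.83 -2.02] 0.0 0.0
[ 0.49 -0.03  0.25] 0.0 [-0.29  0.06  1.88  0.18  0.83 -2.02] 0.0 0.0
[ 0.49 -0.03  0.25] 0.0 [-0.29  0.06  1.88  0.18  0.83 -2.02] 0.0 0.0
[{"dp": [0.002, -0.01, -0.033], "turn": [0.5, -2.0, 4.0]}, {"dp": [-0.001, -0.0, -0.048], "turn": [0.5, -4.0, 7.0]}, {"dp": [-0.004, 0.01, -0.064], "turn": [0.0, -6.0, 10.0]}, {"dp": [-0.007, 0.024, -0.079], "turn": [-0.0, -8.0, 13.0]}, {"dp": [-0.006, 0.04, -0.094], "turn": [-0.5, -10.0, 16.0]}, {"dp": [-0.005, 0.05, -0.104], "turn": [-0.5, -10.0, 16.0]}, {"dp": [-0.0, 0.055, -0.103], "turn": [-0.5, -10.0, 16.0]}, {"dp": [0.005, 0.055, -0.102], "turn": [-0.5, -10.0, 16.0]}, {"dp": [0.005, 0.055, -0.102], "turn": [-0.5, -10.0, 16.0]}, {"dp": [0.005, 0.055, -0.102], "turn": [-0.5, -10.0, 16.0]}]
```

move_arm(deltas=[{"dp":[0.0,-0.005,-0.02],"turn":[0,-1,2]},{"dp":[-0.001,0.0,-0.048],"turn":[0.5,-4,7]},{"dp":[-0.004,0.01,-0.064],"turn":[0,-6,10]},{"dp":[-0.007,0.024,-0.079],"turn":[0,-8,13]},{"dp":[-0.006,0.04,-0.094],"turn":[-0.5,-10,16]},{"dp":[-0.005,0.05,-0.104],"turn":[-0.5,-10,16]},{"dp":[0.0,0.055,-0.103],"turn":[-0.5,-10,16]},{"dp":[0.005,0.055,-0.102],"turn":[-0.5,-10,16]},{"dp":[0.005,0.055,-0.102],"turn":[-0.5,-10,16]},{"dp":[0.005,0.055,-0.102],"turn":[-0.5,-10,16]}], hand=0.06)

```text
time: 14.5
tool_pos: [0.495, -0.0275, 0.2551]
tool_rot: [-1.575, 1.17, 0.054]
contact_force: [-0.5, 0.1, 0.5]
opening: 0.0598
```

```bash
python3 look.py m wrist; python3 - <<'E'
from way import *
from look import *
z,W=load('m','wrist');p=z['p'].astype(int);Q=to_slope(W)
g=(p.max(2)-p.min(2)<25)&(p.max(2)>110)
v,u=np.mgrid[:420,:560]
m=g&(abs(u-280)<50)&(v<235)&(abs(Q[...,2]-.078)<.008)
print(m.sum(),Q[m].mean(0).round(4),np.polyfit(Q[m][:,0],Q[m][:,1],1))
way([(.138,-.05,.064,0,-12)])
E
```

```text
1305 [ 0.103  -0.0502  0.0782] [ 0.00176405 -0.0503562 ]
t 14.55 slope [ 0.142  -0.0495  0.1391] F [0.2 0.9 0.2]
[ 0.53 -0.03  0.19] 0.17 [-0.26  0.2   1.91  0.2   0.66 -2.02] 0.0 0.0
[{"dp": [0.074, -0.012, -0.0], "turn": [0.0, -0.0, -0.0]}]
```

View pics/m_wrist.png

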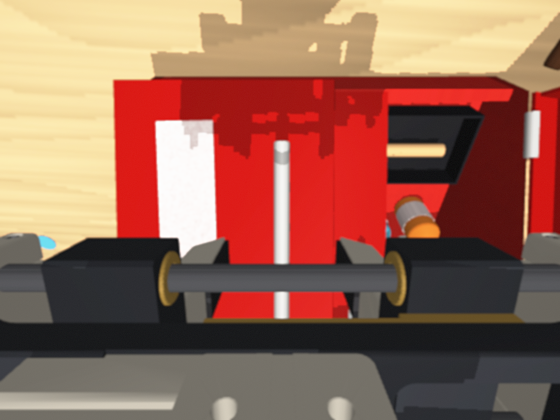

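Wrist view: the bar pull at column 282 is centred between the open fingers, measured at y=-0.050 and h=0.078. I'll descend and grip.

move_arm(deltas=[{"dp":[0.02,-0.003,0],"turn":[0,0,0]},{"dp":[0.045,-0.007,0],"turn":[0,0,0]},{"dp":[0.063,-0.01,0],"turn":[0,0,0]},{"dp":[0.074,-0.012,0],"turn":[0,0,0]},{"dp":[0.074,-0.012,0],"turn":[0,0,0]}])

```text
time: 15.05
tool_pos: [0.5345, -0.0255, 0.1909]
tool_rot: [-1.574, 1.172, 0.055]
contact_force: [-0.3, -0.4, -0.1]
opening: 0.0601
```

move_arm(deltas=[{"dp":[0,0,0],"turn":[0,0,0]},{"dp":[0,0,0],"turn":[0,0,0]},{"dp":[0,0,0],"turn":[0,0,0]},{"dp":[0,0,0],"turn":[0,0,0]},{"dp":[0,0,0],"turn":[0,0,0]},{"dp":[0,0,0],"turn":[0,0,0]}], hand=0.0, squeeze=18)

```text
time: 15.65
tool_pos: [0.5345, -0.0261, 0.1921]
tool_rot: [-1.576, 1.169, 0.052]
contact_force: [0.6, -0.2, -0.1]
opening: 0.0168
```

```bash
python3 - <<'E'
from arc import *
arc([1.5,3,5,7.5,10,12.5,15,17.5,20,22.5],side='pas',k=.55,pit=-12,s0=.138)
E
```

```text
t 15.65 slope pos [ 0.1381 -0.0503  0.0645] F [ 0.6 -0.2 -0.1] op 0.0168
1.5 [0.001, 0.003, -0.001] [-0. -1. -0.] dq 0.04 q [-0.28  0.2   1.92  0.23  0.66 -2.07] 0.0 0.0
3 [-0.003, 0.004, -0.003] [-0.5 -1.5 -0. ] dq 0.04 q [-0.29  0.19  1.91  0.26  0.68 -2.1 ] 0.0 0.0
5 [-0.008, 0.005, -0.006] [-0.5 -3.  -0. ] dq 0.05 q [-0.31  0.19  1.91  0.29  0.71 -2.15] 0.0 0.0
7.5 [-0.014, 0.006, -0.009] [-1. -4. -0.] dq 0.06 q [-0.34  0.18  1.9   0.33  0.74 -2.21] 0.0 0.0
10 [-0.02, 0.007, -0.013] [-1.  -5.5 -0. ] dq 0.05 q [-0.37  0.17  1.9   0.36  0.77 -2.26] 0.0 0.0
12.5 [-0.025, 0.008, -0.017] [-1.5 -7.  -0. ] dq 0.05 q [-0.4   0.17  1.89  0.39  0.81 -2.31] 0.0 0.0
15 [-0.031, 0.01, -0.021] [-1.5 -8.  -0. ] dq 0.05 q [-0.43  0.17  1.88  0.42  0.85 -2.35] 0.0 0.0
17.5 [-0.036, 0.011, -0.026] [-2.  -9.5 -0. ] dq 0.04 q [-0.45  0.17  1.87  0.44  0.88 -2.4 ] 0.0 0.0
20 [-0.041, 0.012, -0.03] [ -2.5 -11.   -0. ] dq 0.04 q [-0.48  0.17  1.86  0.46  0.92 -2.44] 0.0 0.0
22.5 [-0.046, 0.013, -0.035] [ -2.5 -12.   -0. ] dq 0.04 q [-0.51  0.17  1.85  0.48  0.96 -2.47] 0.0 0.0
[{"dp": [0.001, 0.003, -0.001], "turn": [-0.0, -1.0, -0.0]}, {"dp": [-0.003, 0.004, -0.003], "turn": [-0.5, -1.5, -0.0]}, {"dp": [-0.008, 0.005, -0.006], "turn": [-0.5, -3.0, -0.0]}, {"dp": [-0.014, 0.006, -0.009], "turn": [-1.0, -4.0, -0.0]}, {"dp": [-0.02, 0.007, -0.013], "turn": [-1.0, -5.5, -0.0]}, {"dp": [-0.025, 0.008, -0.017], "turn": [-1.5, -7.0, -0.0]}, {"dp": [-0.031, 0.01, -0.021], "turn": [-1.5, -8.0, -0.0]}, {"dp": [-0.036, 0.011, -0.026], "turn": [-2.0, -9.5, -0.0]}, {"dp": [-0.041, 0.012, -0.03], "turn": [-2.5, -11.0, -0.0]}, {"dp": [-0.046, 0.013, -0.035], "turn": [-2.5, -12.0, -0.0]}]
```

move_arm(deltas=[{"dp":[0,0,0],"turn":[0,0,0]},{"dp":[0,0,0],"turn":[0,0,0]},{"dp":[-0.002,0,-0.001],"turn":[0,-0.5,0]},{"dp":[-0.004,0.001,-0.003],"turn":[-0.5,-1.5,0]},{"dp":[-0.008,0.002,-0.006],"turn":[-0.5,-3,0]}])

```text
time: 16.15
tool_pos: [0.5301, -0.0298, 0.1985]
tool_rot: [-1.448, 1.166, 0.2]
contact_force: [3.6, 13.9, -0.2]
opening: 0.0117
```

```bash
python3 - <<'E'
from arc import *
arc([5,7.5,10,13,16,19,22,25,28,31],side='pas',k=.55,pit=-12,s0=.135)
E
```

```text
t 16.15 slope pos [ 0.138  -0.0538  0.0725] F [ 3.6 13.9 -0.2] op 0.0117
5 [0.0, 0.006, -0.002] [-0.   0.5 -0. ] dq 0.02 q [-0.32  0.18  1.92  0.29  0.7  -2.16] 0.0 0.0
7.5 [-0.006, 0.007, -0.005] [-0.5 -1.  -0. ] dq 0.06 q [-0.34  0.18  1.91  0.33  0.74 -2.21] 0.0 0.0
10 [-0.012, 0.008, -0.009] [-0.5 -2.  -0. ] dq 0.05 q [-0.37  0.17  1.9   0.36  0.77 -2.26] 0.0 0.0
13 [-0.019, 0.01, -0.013] [-1. -4. -0.] dq 0.06 q [-0.41  0.17  1.89  0.4   0.81 -2.32] 0.0 0.0
16 [-0.026, 0.012, -0.018] [-1.5 -5.5  0. ] dq 0.05 q [-0.44  0.16  1.88  0.43  0.86 -2.38] 0.0 0.0
19 [-0.032, 0.013, -0.023] [-1.5 -7.   0. ] dq 0.05 q [-0.48  0.16  1.87  0.46  0.9  -2.43] 0.0 0.0
22 [-0.039, 0.014, -0.029] [-2.  -8.5  0. ] dq 0.05 q [-0.51  0.17  1.86  0.48  0.95 -2.48] 0.0 0.0
25 [-0.045, 0.015, -0.034] [ -2.5 -10.    0. ] dq 0.05 q [-0.54  0.17  1.84  0.5   0.99 -2.52] 0.0 0.0
28 [-0.05, 0.017, -0.041] [ -2.5 -12.    0. ] dq 0.05 q [-0.58  0.18  1.83  0.52  1.04 -2.56] 0.0 0.0
31 [-0.056, 0.018, -0.047] [ -3.  -13.5   0. ] dq 0.05 q [-0.61  0.18  1.81  0.54  1.09 -2.6 ] 0.0 0.0
[{"dp": [0.0, 0.006, -0.002], "turn": [-0.0, 0.5, -0.0]}, {"dp": [-0.006, 0.007, -0.005], "turn": [-0.5, -1.0, -0.0]}, {"dp": [-0.012, 0.008, -0.009], "turn": [-0.5, -2.0, -0.0]}, {"dp": [-0.019, 0.01, -0.013], "turn": [-1.0, -4.0, -0.0]}, {"dp": [-0.026, 0.012, -0.018], "turn": [-1.5, -5.5, 0.0]}, {"dp": [-0.032, 0.013, -0.023], "turn": [-1.5, -7.0, 0.0]}, {"dp": [-0.039, 0.014, -0.029], "turn": [-2.0, -8.5, 0.0]}, {"dp": [-0.045, 0.015, -0.034], "turn": [-2.5, -10.0, 0.0]}, {"dp": [-0.05, 0.017, -0.041], "turn": [-2.5, -12.0, 0.0]}, {"dp": [-0.056, 0.018, -0.047], "turn": [-3.0, -13.5, 0.0]}]
```

move_arm(deltas=[{"dp":[-0.006,0.001,-0.001],"turn":[-0.5,-1,0]},{"dp":[-0.012,0.002,-0.005],"turn":[-0.5,-2,0]},{"dp":[-0.019,0.004,-0.009],"turn":[-1,-4,0]},{"dp":[-0.026,0.005,-0.014],"turn":[-1.5,-5.5,0]},{"dp":[-0.032,0.006,-0.019],"turn":[-1.5,-7,0]},{"dp":[-0.039,0.008,-0.025],"turn":[-2,-8.5,0]},{"dp":[-0.045,0.009,-0.03],"turn":[-2.5,-10,0]},{"dp":[-0.05,0.01,-0.037],"turn":[-2.5,-12,0]},{"dp":[-0.056,0.011,-0.043],"turn":[-3,-13.5,0]}])

```text
time: 17.05
tool_pos: [0.5009, -0.0767, 0.2441]
tool_rot: [-1.019, 1.086, 0.731]
contact_force: [1.0, 11.0, -0.2]
opening: 0.0111
```

```bash
cat >> arc.py <<'E'
def pang(dep=.014,side='pas'):
    s=robot.observe();R=Ro.from_euler('xyz',s['tool_rot']).as_matrix()
    b=to_slope(s['tool_pos']-dep*R[:,0]);h=b[2]-.003;y=(b[1]+.2) if side=='pas' else .2-b[1]
    print('angle',np.degrees(np.arctan2(h,y)-np.arctan2(.071,.150)).round(1),'rad',np.hypot(y,h).round(4),'of .166', 'slopeF(up,ey,n)',[(s['contact_force']@a).round(1) for a in(up,ey,n)])
E
python3 - <<'E'
from arc import *
pang()
arc([31,34,37,40,43,46,49,52,55,58,61],side='pas',k=.55,pit=-12,s0=.135)
E
```

```text
angle 29.6 rad 0.1688 of .166 slopeF(up,ey,n) [np.float64(1.2), np.float64(10.9), np.float64(-1.1)]
t 17.05 slope pos [ 0.138  -0.0989  0.128 ] F [ 1.  11.  -0.2] op 0.0111
31 [-0.0, 0.006, -0.005] [-0.  0. -0.] dq 0.01 q [-0.61  0.18  1.81  0.54  1.09 -2.6 ] 0.0 0.0
34 [-0.007, 0.008, -0.01] [-0.5 -1.5 -0. ] dq 0.05 q [-0.64  0.19  1.79  0.55  1.13 -2.63] 0.0 0.0
37 [-0.013, 0.009, -0.016] [-1. -3. -0.] dq 0.04 q [-0.67  0.21  1.77  0.56  1.18 -2.67] 0.0 0.0
40 [-0.019, 0.01, -0.022] [-1.  -4.5 -0. ] dq 0.04 q [-0.7   0.22  1.75  0.57  1.22 -2.7 ] 0.0 0.0
43 [-0.024, 0.011, -0.028] [-1.5 -6.  -0. ] dq 0.04 q [-0.72  0.24  1.73  0.58  1.27 -2.72] 0.0 0.0
46 [-0.03, 0.012, -0.034] [-2. -8. -0.] dq 0.04 q [-0.75  0.26  1.71  0.58  1.31 -2.75] 0.0 0.0
49 [-0.034, 0.013, -0.041] [-2.  -9.5 -0. ] dq 0.04 q [-0.77  0.28  1.68  0.59  1.35 -2.77] 0.0 0.0
52 [-0.039, 0.014, -0.048] [ -2.5 -11.   -0. ] dq 0.04 q [-0.79  0.3   1.66  0.6   1.39 -2.79] 0.0 0.0
55 [-0.043, 0.015, -0.055] [ -3.  -12.5  -0. ] dq 0.04 q [-0.81  0.32  1.63  0.6   1.43 -2.81] 0.0 0.0
58 [-0.047, 0.016, -0.063] [ -3.  -14.5  -0. ] dq 0.04 q [-0.83  0.34  1.6   0.6   1.47 -2.83] 0.0 0.0
61 [-0.05, 0.017, -0.07] [ -3.5 -16.   -0. ] dq 0.04 q [-0.84  0.37  1.58  0.61  1.51 -2.85] 0.0 0.0
[{"dp": [-0.0, 0.006, -0.005], "turn": [-0.0, 0.0, -0.0]}, {"dp": [-0.007, 0.008, -0.01], "turn": [-0.5, -1.5, -0.0]}, {"dp": [-0.013, 0.009, -0.016], "turn": [-1.0, -3.0, -0.0]}, {"dp": [-0.019, 0.01, -0.022], "turn": [-1.0, -4.5, -0.0]}, {"dp": [-0.024, 0.011, -0.028], "turn": [-1.5, -6.0, -0.0]}, {"dp": [-0.03, 0.012, -0.034], "turn": [-2.0, -8.0, -0.0]}, {"dp": [-0.034, 0.013, -0.041], "turn": [-2.0, -9.5, -0.0]}, {"dp": [-0.039, 0.014, -0.048], "turn": [-2.5, -11.0, -0.0]}, {"dp": [-0.043, 0.015, -0.055], "turn": [-3.0, -12.5, -0.0]}, {"dp": [-0.047, 0.016, -0.063], "turn": [-3.0, -14.5, -0.0]}, {"dp": [-0.05, 0.017, -0.07], "turn": [-3.5, -16.0, -0.0]}]
```

move_arm(deltas=[{"dp":[-0.007,0.002,-0.005],"turn":[-0.5,-1.5,0]},{"dp":[-0.013,0.003,-0.011],"turn":[-1,-3,0]},{"dp":[-0.019,0.004,-0.017],"turn":[-1,-4.5,0]},{"dp":[-0.024,0.005,-0.023],"turn":[-1.5,-6,0]},{"dp":[-0.03,0.006,-0.029],"turn":[-2,-8,0]},{"dp":[-0.034,0.007,-0.036],"turn":[-2,-9.5,0]},{"dp":[-0.039,0.008,-0.043],"turn":[-2.5,-11,0]},{"dp":[-0.043,0.009,-0.05],"turn":[-3,-12.5,0]},{"dp":[-0.047,0.01,-0.058],"turn":[-3,-14.5,0]},{"dp":[-0.05,0.011,-0.065],"turn":[-3.5,-16,0]}])

```text
time: 18.05
tool_pos: [0.4865, -0.154, 0.2713]
tool_rot: [-0.744, 0.903, 1.132]
contact_force: [-13.4, 11.0, 22.0]
opening: 0.0113
```

```bash
python3 - <<'E'
from arc import *
pang()
arc([61,64,67,70,73,76,79,82,85,88,91],side='pas',k=.55,pit=-12,s0=.135)
E
```

```text
angle 58.9 rad 0.1704 of .166 slopeF(up,ey,n) [np.float64(2.2), np.float64(11.7), np.float64(25.3)]
t 18.05 slope pos [ 0.1382 -0.1753  0.1611] F [-13.4  11.   22. ] op 0.0113
61 [0.001, 0.006, -0.008] [ 0.   0.5 -0. ] dq 0.01 q [-0.84  0.37  1.58  0.61  1.51 -2.85] 0.0 0.0
64 [-0.004, 0.007, -0.014] [-0.  -1.5 -0. ] dq 0.04 q [-0.86  0.39  1.55  0.61  1.55 -2.87] 0.0 0.0
67 [-0.009, 0.008, -0.021] [-0.5 -3.  -0. ] dq 0.04 q [-0.87  0.42  1.52  0.61  1.58 -2.88] 0.0 0.0
70 [-0.013, 0.009, -0.028] [-1.  -4.5 -0. ] dq 0.04 q [-0.88  0.45  1.49  0.61  1.62 -2.89] 0.0 0.0
73 [-0.017, 0.01, -0.036] [-1. -6. -0.] dq 0.04 q [-0.89  0.47  1.45  0.62  1.66 -2.91] 0.0 0.0
76 [-0.02, 0.011, -0.043] [-1.5 -8.  -0. ] dq 0.04 q [-0.9   0.5   1.42  0.62  1.69 -2.92] 0.0 0.0
79 [-0.024, 0.011, -0.051] [-2.  -9.5 -0. ] dq 0.03 q [-0.91  0.53  1.39  0.62  1.73 -2.93] 0.0 0.0
82 [-0.026, 0.012, -0.059] [ -2.5 -11.   -0. ] dq 0.03 q [-0.92  0.56  1.35  0.63  1.76 -2.93] 0.0 0.0
85 [-0.028, 0.012, -0.067] [ -2.5 -12.5  -0. ] dq 0.04 q [-0.92  0.6   1.32  0.63  1.79 -2.94] 0.0 0.0
88 [-0.03, 0.013, -0.075] [ -3. -14.  -0.] dq 0.04 q [-0.93  0.63  1.28  0.63  1.83 -2.95] 0.0 0.0
91 [-0.032, 0.013, -0.083] [ -3.5 -16.   -0. ] dq 0.04 q [-0.93  0.66  1.24  0.64  1.86 -2.95] 0.0 0.0
[{"dp": [0.001, 0.006, -0.008], "turn": [0.0, 0.5, -0.0]}, {"dp": [-0.004, 0.007, -0.014], "turn": [-0.0, -1.5, -0.0]}, {"dp": [-0.009, 0.008, -0.021], "turn": [-0.5, -3.0, -0.0]}, {"dp": [-0.013, 0.009, -0.028], "turn": [-1.0, -4.5, -0.0]}, {"dp": [-0.017, 0.01, -0.036], "turn": [-1.0, -6.0, -0.0]}, {"dp": [-0.02, 0.011, -0.043], "turn": [-1.5, -8.0, -0.0]}, {"dp": [-0.024, 0.011, -0.051], "turn": [-2.0, -9.5, -0.0]}, {"dp": [-0.026, 0.012, -0.059], "turn": [-2.5, -11.0, -0.0]}, {"dp": [-0.028, 0.012, -0.067], "turn": [-2.5, -12.5, -0.0]}, {"dp": [-0.03, 0.013, -0.075], "turn": [-3.0, -14.0, -0.0]}, {"dp": [-0.032, 0.013, -0.083], "turn": [-3.5, -16.0, -0.0]}]
```

move_arm(deltas=[{"dp":[-0.008,0.001,-0.004],"turn":[0,-2,0]},{"dp":[-0.014,0.002,-0.011],"turn":[-0.5,-3.5,0]},{"dp":[-0.018,0.003,-0.018],"turn":[-1,-5,0]},{"dp":[-0.022,0.004,-0.026],"turn":[-1,-6.5,0]},{"dp":[-0.025,0.005,-0.033],"turn":[-1.5,-8.5,0]},{"dp":[-0.029,0.005,-0.041],"turn":[-2,-10,0]},{"dp":[-0.031,0.006,-0.049],"turn":[-2.5,-11.5,0]},{"dp":[-0.033,0.006,-0.057],"turn":[-2.5,-13,0]},{"dp":[-0.035,0.007,-0.065],"turn":[-3,-14.5,0]},{"dp":[-0.037,0.007,-0.073],"turn":[-3.5,-16.5,0]}])

```text
time: 19.05
tool_pos: [0.4969, -0.2389, 0.2636]
tool_rot: [-0.622, 0.685, 1.386]
contact_force: [-11.5, 0.9, 7.0]
opening: 0.0112
```

```bash
python3 look.py o top; python3 - <<'E'
from arc import *
pang()
arc([91,94,97,100,103,106,108],side='pas',k=.55,pit=-12,s0=.135)
E
```

```text
angle 89.6 rad 0.1724 of .166 slopeF(up,ey,n) [np.float64(-0.7), np.float64(-3.3), np.float64(19.4)]
t 19.1 slope pos [ 0.1383 -0.262   0.1506] F [-11.5  -4.   15.4] op 0.0112
91 [0.005, 0.005, -0.007] [ 0.   0.5 -0. ] dq 0.02 q [-0.93  0.66  1.24  0.64  1.86 -2.95] 0.0 0.0
94 [0.002, 0.006, -0.014] [-0.5 -1.5 -0. ] dq 0.04 q [-0.94  0.69  1.2   0.64  1.9  -2.96] 0.0 0.0
97 [-0.001, 0.007, -0.022] [-0.5 -3.  -0. ] dq 0.04 q [-0.94  0.73  1.17  0.65  1.93 -2.96] 0.0 0.0
100 [-0.003, 0.007, -0.03] [-1.  -4.5 -0. ] dq 0.04 q [-0.94  0.76  1.12  0.65  1.96 -2.96] 0.0 0.0
103 [-0.005, 0.008, -0.038] [-1.5 -6.  -0. ] dq 0.04 q [-0.94  0.8   1.08  0.66  2.   -2.96] 0.0 0.0
106 [-0.007, 0.008, -0.046] [-1.5 -8.  -0. ] dq 0.04 q [-0.94  0.83  1.04  0.67  2.03 -2.96] 0.0 0.0
108 [-0.008, 0.008, -0.052] [-2. -9. -0.] dq 0.03 q [-0.94  0.86  1.01  0.67  2.05 -2.96] 0.0 0.0
[{"dp": [0.005, 0.005, -0.007], "turn": [0.0, 0.5, -0.0]}, {"dp": [0.002, 0.006, -0.014], "turn": [-0.5, -1.5, -0.0]}, {"dp": [-0.001, 0.007, -0.022], "turn": [-0.5, -3.0, -0.0]}, {"dp": [-0.003, 0.007, -0.03], "turn": [-1.0, -4.5, -0.0]}, {"dp": [-0.005, 0.008, -0.038], "turn": [-1.5, -6.0, -0.0]}, {"dp": [-0.007, 0.008, -0.046], "turn": [-1.5, -8.0, -0.0]}, {"dp": [-0.008, 0.008, -0.052], "turn": [-2.0, -9.0, -0.0]}]
```

View pics/o_top.png

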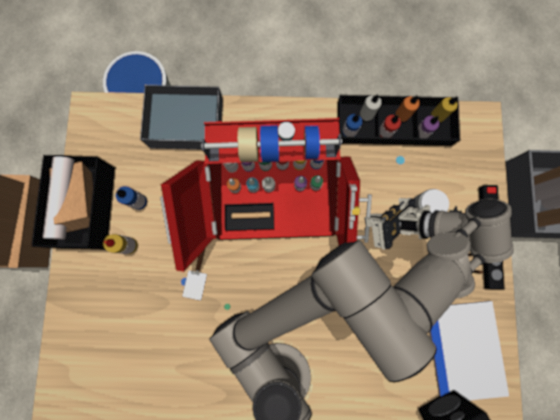

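move_arm(deltas=[{"dp":[-0.005,0.001,-0.005],"turn":[0,-1,0]},{"dp":[-0.008,0.002,-0.013],"turn":[-0.5,-2,0]},{"dp":[-0.01,0.002,-0.021],"turn":[-0.5,-2.5,0]},{"dp":[-0.012,0.003,-0.029],"turn":[-0.5,-3,0]},{"dp":[-0.014,0.003,-0.037],"turn":[-1,-3.5,0]},{"dp":[-0.015,0.003,-0.043],"turn":[-1,-4,0]},{"dp":[-0.015,0.003,-0.043],"turn":[-1,-4,0]}])

```text
time: 19.8
tool_pos: [0.5138, -0.2791, 0.2431]
tool_rot: [-0.61, 0.631, 1.431]
contact_force: [-5.1, -4.7, 2.1]
opening: 0.0114
```

```bash
python3 look.py q wrist scene; python3 - <<'E'
from arc import *
pang()
s=robot.observe();print(s['qpos'].round(3),s['contact_force'],s['opening'])
E
```

```text
angle 105.3 rad 0.1733 of .166 slopeF(up,ey,n) [np.float64(-2.8), np.float64(-5.4), np.float64(4.5)]
[-0.947  0.79   1.058  0.655  1.981 -2.939] [-4.59505005 -5.68249651  2.06628902] 0.011176677513230551
```

View pics/q_wrist.png

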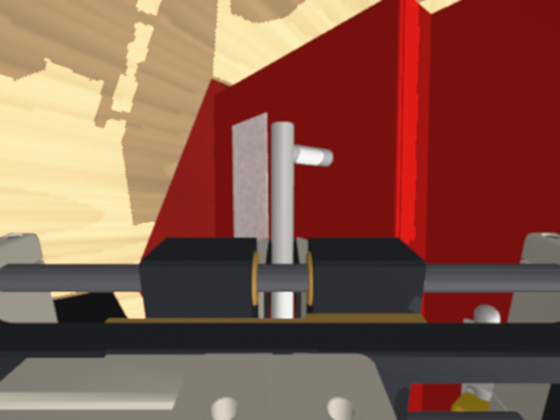

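View pics/q_scene.png

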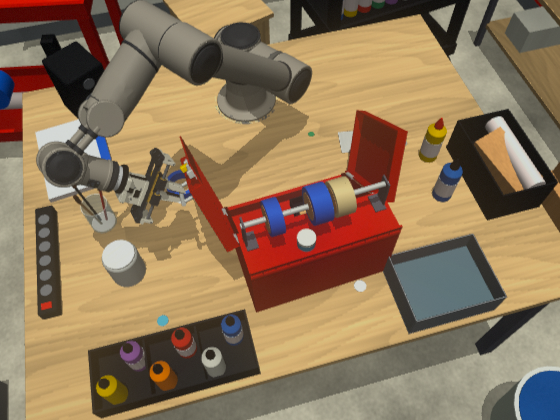

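move_arm(deltas=[{"dp":[0,0,0],"turn":[0,0,0]},{"dp":[0,0,0],"turn":[0,0,0]},{"dp":[-0.008,0,0],"turn":[0,0,0]},{"dp":[-0.02,0,0],"turn":[0,0,0]},{"dp":[-0.04,0,0],"turn":[0,0,0]},{"dp":[-0.065,0,0],"turn":[0,0,0]},{"dp":[-0.09,0,0],"turn":[0,0,0]},{"dp":[-0.12,0,0],"turn":[0,0,0]},{"dp":[-0.12,0,0],"turn":[0,0,0]}], hand=0.022)

```text
time: 20.8
tool_pos: [0.5004, -0.3764, 0.3156]
tool_rot: [-0.615, 0.635, 1.427]
contact_force: [-0.3, 0.3, -0.1]
opening: 0.0223
```

```bash
python3 look.py r wrist top scene; python3 - <<'E'
from look import *
z,W=load('r','wrist');p=z['p'].astype(int);Q=to_slope(W);v,u=np.mgrid[:420,:560]
s=robot.observe();print(s['time'],s['tool_pos'],to_slope(s['tool_pos']),s['contact_force'],s['opening'])
yel=(p[...,0]>120)&(p[...,1]>100)&(p[...,2]<70)&(Q[...,2]>.1);print('yel',yel.sum(),np.median(Q[yel],0) if yel.any() else '')
np.save('pics/rQ.npy',Q)
zt,Wt=load('r','top');Qt=to_slope(Wt);pt=zt['p'].astype(int)
red=(pt[...,0]>60)&(pt[...,1]<60)&(pt[...,2]<60)
for nm,y0,y1 in(('act',.2,.34),('pas',-.34,-.19)):
    m=red&(Qt[...,1]>y0)&(Qt[...,1]<y1)&(Qt[...,2]>.05)&(Qt[...,2]<.27)&(Qt[...,0]>0)&(Qt[...,0]<.29)
    X=Qt[m];print(nm,len(X))
    for hh in np.arange(.06,.26,.02):
        k=abs(X[:,2]-hh)<.01
        if k.sum()>4: print(round(hh,2),k.sum(),np.percentile(X[k,1],[5,50,95]).round(3))
E
```

```text
20.95 [ 0.50123402 -0.37309219  0.31339502] [ 0.16412145 -0.39482658  0.19441913] [ 0.5582857   1.30484534 -0.27692545] 0.0218152172512121
yel 390 [ 0.1549775  -0.4745272   0.23939091]
act 2518
0.06 332 [0.232 0.25  0.254]
0.08 338 [0.235 0.256 0.26 ]
0.1 371 [0.242 0.263 0.267]
0.12 378 [0.248 0.269 0.273]
0.14 270 [0.254 0.274 0.277]
0.16 52 [0.256 0.266 0.28 ]
0.18 759 [0.265 0.276 0.288]
0.2 18 [0.264 0.267 0.27 ]
pas 2001
0.06 274 [-0.252 -0.248 -0.22 ]
0.08 287 [-0.257 -0.254 -0.227]
0.1 316 [-0.262 -0.259 -0.231]
0.12 230 [-0.266 -0.263 -0.236]
0.14 61 [-0.266 -0.247 -0.236]
0.16 41 [-0.271 -0.253 -0.241]
0.18 66 [-0.277 -0.263 -0.247]
0.2 256 [-0.255 -0.252 -0.25 ]
0.22 239 [-0.26  -0.257 -0.255]
0.24 221 [-0.265 -0.262 -0.26 ]
```

View pics/r_wrist.png

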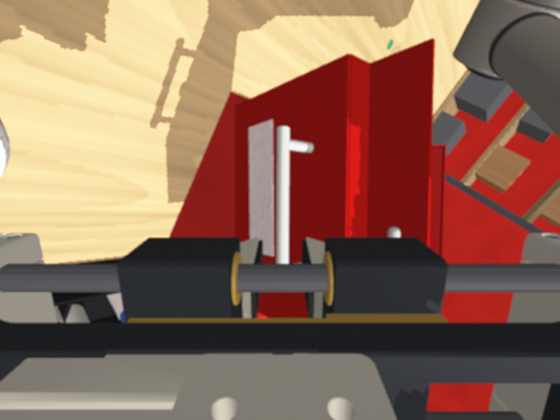

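View pics/r_top.png

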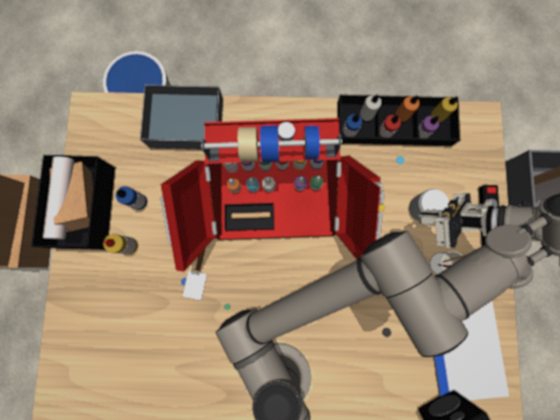

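```bash
python3 - <<'E'
from look import *
z,W=load('r','top');p=z['p'].astype(int);Q=to_slope(W);v,u=np.mgrid[:420,:560]
yel=(p[...,0]>120)&(p[...,1]>100)&(p[...,2]<80)&(abs(u-381)<8)&(abs(v-207)<10)
print(yel.sum(),u[yel].mean(),v[yel].mean());print(Q[yel].round(3))
print('drawn from .2324; ray at h .003+.23*sin+..:')
a=np.radians(104.5);k=to_slope(pas(a,.230,.02));h=k[2]
P=onplane(z,u[yel],v[yel],n,lip@n+h);print(to_slope(P).round(4).mean(0),k)
E
```

```text
28 380.75 206.85714285714286
[[ 0.233 -0.267  0.252]
 [ 0.216 -0.279  0.219]
 [ 0.215 -0.282  0.217]
 [ 0.66  -0.022  1.125]
 [ 0.214 -0.279  0.22 ]
 [ 0.216 -0.28   0.224]
 [ 0.217 -0.282  0.226]
 [ 0.225 -0.269  0.247]
 [ 0.215 -0.277  0.229]
 [ 0.214 -0.28   0.227]
 [ 0.214 -0.282  0.227]
 [ 0.214 -0.285  0.227]
 [ 0.222 -0.269  0.247]
 [ 0.211 -0.278  0.227]
 [ 0.212 -0.28   0.228]
 [ 0.212 -0.282  0.228]
 [ 0.211 -0.286  0.225]
 [ 0.21  -0.274  0.23 ]
 [ 0.211 -0.277  0.231]
 [ 0.21  -0.28   0.229]
 [ 0.21  -0.282  0.23 ]
 [ 0.209 -0.285  0.229]
 [ 0.207 -0.275  0.23 ]
 [ 0.206 -0.278  0.228]
 [ 0.205 -0.281  0.226]
 [ 0.206 -0.283  0.227]
 [ 0.206 -0.286  0.227]
 [ 0.204 -0.275  0.229]]
drawn from .2324; ray at h .003+.23*sin+..:
[ 0.20873929 -0.28123571  0.2207    ] [ 0.14       -0.27695035  0.22066636]
```

View pics/r_scene.png

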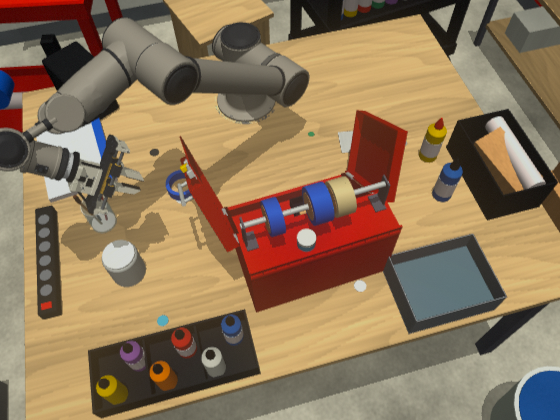

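```bash
python3 - <<'E'
from cell import robot
s=robot.observe();print(s['time'],abs(s['qvel']).max(),s['contact_force'].round(1))
print(robot.hand_in())
E
```

```text
20.95 0.02349219314107449 [ 0.6  1.3 -0.3]
the job is handed in; nothing more can be done
None
```

I opened both leaves of the paint locker and drew the bolt, in the order asked, and handed the job in at about 21 s.

- **Active leaf:** I swung it by its pull to about 107° (108° by the gripper, 107° by the top camera).
- **Bolt:** I pushed the yellow thumb piece down the slope until the force rose to about 11 N with almost no further movement. The wrist camera showed it had moved 24.6 mm of its 25 mm travel. After the passive leaf was open, the top camera put the thumb piece about 24 mm down from its shut position.
- **Passive leaf:** I only moved it once the bolt was drawn. It swung freely by its pull to about 104–105°.
- **Forces:** The highest I read was about 31 N at the wrist, while the fingers closed off-centre on the first pull. There were spells of about 20–28 N when my arc ran slightly inside the real one.
- **Loose items:** In the last pictures the pot, bottles, jar, tin and palette knife stood or lay where they started. The tape roll was partly hidden behind the passive leaf in the scene view and behind the arm in the top view, and I did not check it separately. The gripper was clear of the locker, with contact force near zero.

Two measurements disagreed slightly. The passive pull's radius came out at about 0.172 m against the 0.166 m given, and the back edge of the locker measured about 5 mm from where the other features put it.

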